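Sweep the fixture bed and pack the finished tools

ROBOT

A 6-joint arm with a two-finger parallel gripper is mounted at the origin on the work surface. World frame = base frame: x ahead of the robot, y to its left, z up, the work surface at z = 0. Lengths are in m, angles in degrees, forces in N, time in s.
With the tool pointing down it reaches from about 0.35 to 0.875 m from the base axis. Payload 4.2 kg.
Tool frame: the origin (TCP) lies midway between the tips of the shut fingers; the grasp point (between the pads) lies r.pinch_z behind it (r.pinch_z is the distance from the TCP to the grasp point, in m); z points along the fingers, y is the direction in which the jaws open and shut (so a half turn about z gives the same grasp; the last joint's range is limited). The gripper opens to 87 mm and grips with 3 to 60 N. Pads are 19 mm wide; open, the fingers measure 117 mm over their backs; the gripper's body (75 mm by 190 mm) begins 51 mm behind the grasp point.
Start: joints at [-61.73, 22.042, 0.453, 0, -68.411, -14.817], TCP at [0.145, -0.608, 0.223] pointing down, gripper open.
Joint ranges: [-179.83, 179.83], [-69.29, 118.12], [-61.27, 80.66], [-181.25, 117.63], [-171.15, -9.14], [-177.46, 177.46]. Speed limits (degrees/s): [159.86, 159.86, 180, 180, 180, 180].

INTERFACE

Orientations are given as a 3x3 rotation matrix whose columns are the frame's x, y, z axes.
In Python, from station import r gives the robot as it stands. The module is installed in compiled form; this text tells all that it offers.
- The arm moves only by the tool play_rows, never from a script. Its argument "deltas" is a list of rows, each a list of 7 numbers: the shift along the tool's x, y, z in units of 25 mm (1.0 is 25 mm), then the turn, a rotation vector about the tool's x, y, z in units of 5 degrees (1.0 is 5 degrees), then the finger opening in mm, from 0 to 87. In form: [[tx, ty, tz, wx, wy, wz, fingers], ...]. A call has 1 to 12 rows; each row is the pose to reach, as a shift and turn from the pose commanded when the call began, along the tool's axes at that moment; what a row does not reach only later rows make up. A row lasts 1/10 s, in which the tool goes at most 50 mm and 8.59 degrees, less where a joint would pass 70% of its speed; a pose out of reach is approached as far as the arm can. A call with a gripper value outside its range is refused whole. The fingers move at their own pace and stop on an object; the grip force is fixed at half the most. Time passes only in rows, so rows that repeat a pose let the fingers close. It gives the time, the measured TCP pose, the force and the opening at its end, in the units of the state.
- r.sense(): the state, without advancing time (a new reading comes with each control period).
- r.capture(name): name is "scene" or "top" or "wrist"; returns a dict with "pixels" (480x640x3 uint8, red, green, blue), "camera_matrix" (3x3 intrinsics, pixels), "R" (3x3) and "t" (3): a world point X has camera coordinates R X + t; the wrist camera has in their place "T_tool_cam" (4x4, takes a point from camera to tool coordinates, whose origin is the TCP and whose axes are the flange's). Camera axes: x right, y down, z forward; pixel columns grow to the right and rows downward; lengths in m; the calibration is good to about 2 mm. A picture is of the moment at which its call begins: read the wrist's pose just before it. There is no depth.
- r.finish_job(): hands the job in, once; it reports no verdict.
Trained networks look in the newest picture that a camera, given by its name, has taken for a name from the list of things; names that differ only in an ending like _2 or _b are one class to them, and where a whole thing is asked for, a point or a joint stands for the part that bears it (a point fixed in the world has none). Each returns a list of dicts, best first, with "score" (0 to 1); they miss things now and then, are a little off and sometimes report something else, mostly with a low value. They report only what shows in the picture. A call takes as long as a camera call. They do not tell look-alikes from the thing itself.
- r.spot_in(camera, target): "centre" ([x, y, z] in m, in world coordinates, good to about 4 mm: the middle of the surface that is visible of it).
- r.cut_out(camera, target): "region" (480x640 bool, what is visible of it).
The state is a dict: "time_s": time; "joints": joint angles; "joint_velocities": joint speeds; "effort": joint torques, N m; "tcp_pos": TCP position; "ee_rot": TCP orientation; "wrist_force": force on the tool from outside, world axes, zero at the start; "moment": the same for the moment, N m; "gripper_width": opening from 0.0 (shut) to 1.0 (fully open).
Only numpy, scipy, OpenCV 4.12 (cv2) and the standard library are available. Lean on these libraries where they do the work, as an engineer would, in place of code of your own. Each camera call takes 0.05 s, during which the arm holds its last target.

TASK

First swing both hold-down clamps right out of the fixture bed's channels, then take the hand brush from its stand and sweep every scrap piece off the bed into its catch tray, touching the scrap only with the brush, and stand the brush upright back in its stand. After that, pack all the finished hand planes and screw jacks into the plywood box, each upright and flat on the box floor, and swing both clamps back straight across their channels. Do not disturb the other things on the bench.

Things in the scene. Friction and masses are not known exactly. Their poses are not given: they have to be found in the camera images.
- plane1: Finished palm-size hand plane, may be absent. Dark steel body 90 (x) x 34 mm (y), 16 mm high (24 mm in the middle); black upright palm grip 36 (x) x 24 mm (y), centred, up to z 58 mm. Grip it along x, fingertips no lower than z 25 mm: so the fingers stay within the sole's outline. Low brass knob at the +x end (either way round will do). Origin: centre of underside, z up.
- plane2: Finished palm-size hand plane, may be absent. Dark steel body 90 (x) x 34 mm (y), 16 mm high (24 mm in the middle); black upright palm grip 36 (x) x 24 mm (y), centred, up to z 58 mm. Grip it along x, fingertips no lower than z 25 mm: so the fingers stay within the sole's outline. Low brass knob at the +x end (either way round will do). Origin: centre of underside, z up.
- plane3: Finished palm-size hand plane, may be absent. Dark steel body 90 (x) x 34 mm (y), 16 mm high (24 mm in the middle); black upright palm grip 36 (x) x 24 mm (y), centred, up to z 58 mm. Grip it along x, fingertips no lower than z 25 mm: so the fingers stay within the sole's outline. Low brass knob at the +x end (either way round will do). Origin: centre of underside, z up.
- jack1: A finished small screw jack, may be absent: round dark steel base 44 mm across and 20 mm high, 26 mm collar to z 34 mm, plain steel stem 22 mm across from there to z 62 mm, to be gripped. Origin: centre of the underside, z up.
- jack2: A finished small screw jack, may be absent: round dark steel base 44 mm across and 20 mm high, 26 mm collar to z 34 mm, plain steel stem 22 mm across from there to z 62 mm, to be gripped. Origin: centre of the underside, z up.
- scrap1: Metal scrap piece on the fixture bed, may be absent: block 24 x 18 x 16 mm. Origin: its middle.
- scrap2: Metal scrap piece on the fixture bed, may be absent: block 20 x 20 x 18 mm. Origin: its middle.
- scrap3: Metal scrap piece on the fixture bed, may be absent: round slug 24 mm across, 14 mm high. Origin: its middle.
- scrap4: Metal scrap piece on the fixture bed, may be absent: stepped stub 26 x 16 x 16 mm. Origin: its middle.
- scrap5: Metal scrap piece on the fixture bed, may be absent: block 22 x 17 x 18 mm. Origin: its middle.
- bed: Fixed grey fixture bed, catch tray on its +y side. Origin on the table, z up. Bed top z 50 mm, x -100 to 100, y -110 to 90 mm. Three steel rails along y (10 mm wide, 16 mm above the bed) at x -94, 0, 94 mm leave two channels 84 mm wide, centred on x -47 and 47; a like rail closes the -y end (inner face y -100). The +y end is open: scrap pushed past y 90 mm falls into the tray.
- tray (a point): Middle of the floor of the bed's aluminium catch tray (6 mm above the table), axes as the bed's. The tray is 202 mm (x) x 116 mm (y) inside; its walls reach 48 mm above the table, just below the bed top.
- brush: Hand brush standing on its bristles, upright: black bristle block 74 mm (along its x) x 28 mm (along y), z 0 to 32 mm; wooden head 76 x 34 mm to z 48 mm; upright wooden handle 36 mm (x) x 22 mm (y), z 48 to 110 mm, gripped across its y. Origin: middle of the bristles' underside, z up. It sweeps along its own y.
- stand: The brush's stand: fixed shallow dark steel tray 100 (x) x 56 (y) x 18 mm, walls 4 mm, floor top at z 4 mm. Origin: centre of its underside. The brush stands in it with its x along the stand's x.
- crate_in (a point): Centre of the inner floor of the open plywood packing box (fixed), 6 mm above the table. Inside 150 mm (its x) x 120 mm (its y), walls 6 mm thick and 28 mm high above this floor. Five items fit only if packed closely: three planes side by side with their length along x, and the two jacks in the remaining strip.
- clamp1 (a joint): Hold-down clamp pivoted on the bed's -x outer rail (at bed x -94, y -10 mm): a flat steel arm 72 to 80 mm above the table, level. 0 rad: straight across the channel, at its stop; it grows as the arm swings towards the bed's closed -y end; 1.57: along the rail; up to 2.2 (stop): outboard, well clear. It stays where it is left.
- clamp2 (a joint): Hold-down clamp pivoted on the bed's +x outer rail (at bed x 94, y -10 mm): a flat steel arm 72 to 80 mm above the table, level. 0 rad: straight across the channel, at its stop; it grows as the arm swings towards the bed's closed -y end; 1.57: along the rail; up to 2.2 (stop): outboard, well clear. It stays where it is left.
- clamp1_knob (a point): Point on the axis of the clamp's upright black knob, 16 mm across, from 80 to 116 mm above the table; this point is at 102 mm, 64 mm from the pivot. Pinch it and lead it round in an arc.
- clamp2_knob (a point): Point on the axis of the clamp's upright black knob, 16 mm across, from 80 to 116 mm above the table; this point is at 102 mm, 64 mm from the pivot. Pinch it and lead it round in an arc.
- oiler: Bystander: grey plastic oil bottle, 48 mm across, 100 mm tall. Origin: underside.
- screwdriver: Bystander: screwdriver lying behind the items, along its x.
- tin: Bystander: round tin, 44 mm across, 45 mm tall. Origin: underside.
- gaugeblock: Bystander: steel block 50 x 30 x 30 mm. Origin: underside.
- collar: Bystander: steel collar, 52 mm across, 22 mm high. Origin: underside.
Mind the look-alikes: they are no part of the job. Leave any pink or purple look-alike of the jack2 alone.

How it is judged (in metres and radians):
On the way, in this order (a step that is already met when the one before it is completed fails the run):
1. both clamps are swung out of the channels (value of joint each of clamp1, clamp2 above 1.4 rad), for 0.2 s.
2. the brush is taken from its stand (distance between brush and stand above 0.1 m), for 0.2 s.
3. all the scrap lies in the catch tray (x of scrap1 in the frame of bed between -0.102 and 0.102 m and y of scrap1 in the frame of bed between 0.09 and 0.208 m and z of each of scrap1, scrap2, scrap3, scrap4, scrap5 in the frame of bed below 0.045 m and x of scrap2 in the frame of bed between -0.102 and 0.102 m and y of scrap2 in the frame of bed between 0.09 and 0.208 m and x of scrap3 in the frame of bed between -0.102 and 0.102 m and y of scrap3 in the frame of bed between 0.09 and 0.208 m and x of scrap4 in the frame of bed between -0.102 and 0.102 m and y of scrap4 in the frame of bed between 0.09 and 0.208 m and x of scrap5 in the frame of bed between -0.102 and 0.102 m and y of scrap5 in the frame of bed between 0.09 and 0.208 m), for 0.3 s.
4. the brush stands upright in its stand (x of brush in the frame of stand between -0.02 and 0.02 m and y of brush in the frame of stand between -0.02 and 0.02 m and z of brush in the frame of stand below 0.009 m and angle between brush's own z axis and vertical below 0.1 rad), for 0.3 s.
5. all the planes and jacks stand flat in the box (x of plane1 in the frame of crate_in between -0.062 and 0.062 m and y of plane1 in the frame of crate_in between -0.05 and 0.05 m and z of each of plane1, plane2, plane3, jack1, jack2 in the frame of crate_in below 0.006 m and angle between each of plane1, plane2, plane3, jack1, jack2's own z axis and vertical below 0.1 rad and x of plane2 in the frame of crate_in between -0.062 and 0.062 m and y of plane2 in the frame of crate_in between -0.05 and 0.05 m and x of plane3 in the frame of crate_in between -0.062 and 0.062 m and y of plane3 in the frame of crate_in between -0.05 and 0.05 m and x of jack1 in the frame of crate_in between -0.062 and 0.062 m and y of jack1 in the frame of crate_in between -0.05 and 0.05 m and x of jack2 in the frame of crate_in between -0.062 and 0.062 m and y of jack2 in the frame of crate_in between -0.05 and 0.05 m), for 0.2 s.
At the end, for the whole second after the job is handed in: Clamps back across the channels (below 0.35 rad); all scrap in the catch tray; brush upright in its stand (within 20 mm of its middle, down on the floor); every plane and jack in the box, upright (0.1 rad), underside within 6 mm of the box floor; all at rest and released (all of step 3 and all of step 4 and all of step 5 and linear speed of each of plane1, plane2, plane3, jack1, jack2, scrap1, scrap2, scrap3, scrap4, scrap5, brush below 0.03 m/s and value of joint each of clamp1, clamp2 below 0.35 rad); the robot touches nothing.
It fails at once if the robot touches the scrap other than with the brush (contact force between any of the fingers, the arm and scrap1 above 0.5 N or contact force between any of the fingers, the arm and scrap2 above 0.5 N or contact force between any of the fingers, the arm and scrap3 above 0.5 N or contact force between any of the fingers, the arm and scrap4 above 0.5 N or contact force between any of the fingers, the arm and scrap5 above 0.5 N).
It fails at once if a bystander is pushed more than 5 cm or knocked over (distance of any of oiler, screwdriver, tin, gaugeblock, collar from where it was at the start of the episode above 0.05 m or angle between oiler's own z axis and vertical above 0.6 rad).
Of plane1, plane2, plane3, jack1, jack2 only 3 to 5 are there at a start; the rules pass over those that are not, and their reading is None.
Of scrap1, scrap2, scrap3, scrap4, scrap5 only 3 to 5 are there at a start; the rules pass over those that are not, and their reading is None.
At some moment in a run one of plane1, plane2, plane3, jack1, jack2 may be knocked a few centimetres aside while the robot is not near it.
It also fails if it takes over 210 s, if anything falls off the work surface, if the arm or the gripper's body presses on something with over 40 N, if the wrist force passes 120 N, or if a joint passes its speed limit or range.

## Working session

There is one attempt and no reset: what is moved stays moved. The work goes in short steps, Python scripts to look and compute and a tool call to move; the robot and the scene stay as the last step left them, time stands still between calls to the robot, and variables do not carry over. Pictures are saved under pics/ and viewed, and the job is handed in when it is done.

Besides the shell and the picture viewer there is one more tool, called as name(argument=value, ...) on one line, values as JSON. play_rows: Moves the arm, as the interface text tells. Its arguments: {"type":"object","properties":{"deltas":{"type":"array","items":{"type":"array","items":{"type":"number"}}}},"required":["deltas"]}

```bash
mkdir -p pics; ls
python3 - <<'E'
from station import r
import cv2
s=r.sense();print({k:(v if not hasattr(v,'round') else v) for k,v in s.items()}, r.pinch_z)
for n in("scene","top","wrist"):
    c=r.capture(n);cv2.imwrite(f"pics/a_{n}.png",c["pixels"][:,:,::-1]);print(n,c["camera_matrix"],c.get("R"),c.get("t"),c.get("T_tool_cam"))
E
```

```text
pics
{'time_s': 0.0, 'joints': array([-6.17295931e+01,  2.20911238e+01,  3.80806249e-01, -2.91266902e-02,
       -6.84096973e+01, -1.48153187e+01]), 'joint_velocities': array([-0.0906686 ,  0.10411897,  0.01210246, -0.09371275,  0.04728927,
       -0.0312632 ]), 'effort': array([-3.24520415e-04, -3.90664780e+01,  1.87406999e+01,  4.21973661e+00,
        1.11207756e-02, -1.96888382e-04]), 'tcp_pos': array([ 0.14529987, -0.60727123,  0.22146242]), 'ee_rot': array([[-9.72596210e-01, -2.32500065e-01, -5.75767875e-04],
       [-2.32500764e-01,  9.72594014e-01,  2.06864894e-03],
       [ 7.90273765e-05,  2.14582659e-03, -9.99997695e-01]]), 'wrist_force': array([-0.18914021,  0.16866296, -0.32201111]), 'moment': array([ 0.01122698, -0.00137539,  0.04273348]), 'gripper_width': 0.9984902099829971} 0.0187
scene [[558.06641588   0.         326.36274712]
 [  0.         558.06641588 237.98710522]
 [  0.           0.           1.        ]] [[-0.8572149   0.51468929  0.01665954]
 [ 0.40755632  0.69784934 -0.58898569]
 [-0.31477048 -0.49809761 -0.80797173]] [ 0.46410521 -0.23703494  1.37129348] None
top [[494.84974383   0.         322.10629241]
 [  0.         494.84974383 246.54935575]
 [  0.           0.           1.        ]] [[-2.76371238e-02 -9.99617600e-01 -9.18092033e-04]
 [-9.92642612e-01  2.75525702e-02 -1.17904622e-01]
 [ 1.17884831e-01 -2.34720736e-03 -9.93024500e-01]] [0.0449441  0.57869897 1.0817049 ] None
wrist [[348.11585776   0.         323.53937285]
 [  0.         348.11585776 238.00888371]
 [  0.           0.           1.        ]] None None [[ 1.24314984e-04 -9.57975182e-01 -2.86851069e-01  7.90886722e-02]
 [ 9.99999982e-01  7.78241459e-05  1.73474626e-04  9.11410535e-05]
 [-1.43860447e-04 -2.86851085e-01  9.57975174e-01 -1.62029114e-01]
 [ 0.00000000e+00  0.00000000e+00  0.00000000e+00  1.00000000e+00]]
```

View pics/a_scene.png

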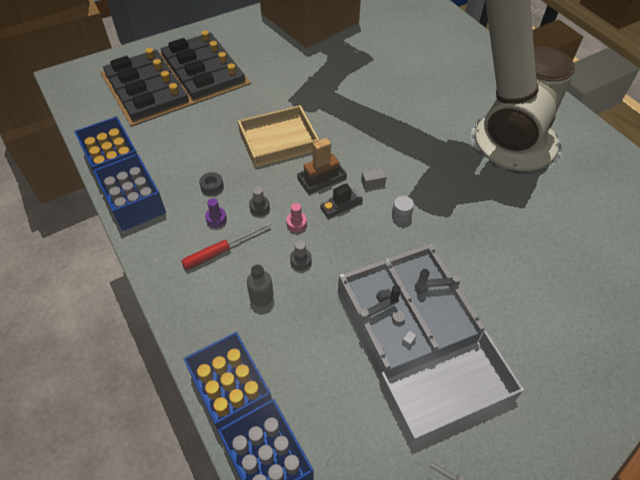

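View pics/a_top.png

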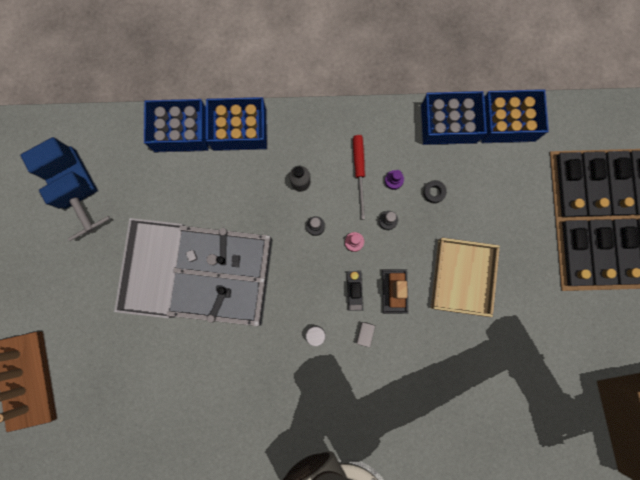

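View pics/a_wrist.png

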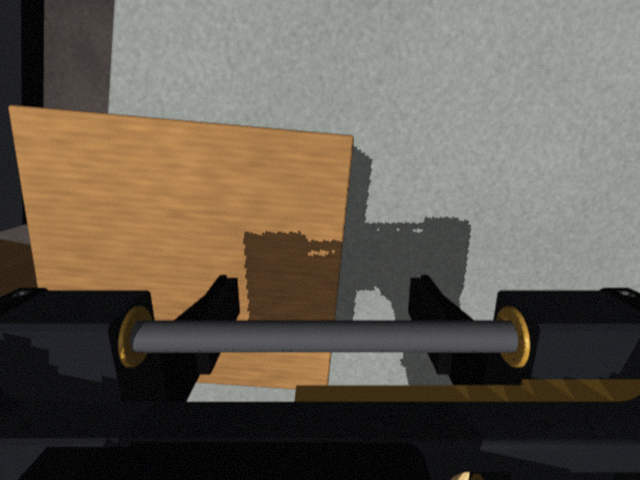

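Run:
```python
from station import r
import numpy as np
for cam in("top","scene"):
    r.capture(cam)
    for n in "plane1 jack1 scrap1 scrap2 scrap3 scrap4 scrap5 bed tray brush stand crate_in clamp1 clamp1_knob oiler screwdriver tin gaugeblock collar".split():
        try:
            o=r.spot_in(cam,n); print(cam,n,[(np.round(d["centre"],3).tolist(),round(float(d["score"]),2)) for d in o])
        except Exception as e: print(cam,n,e)
```

```text
top plane1 [([0.481, -0.04, 0.024], 0.85), ([0.703, -0.232, 0.022], 0.74), ([0.55, 0.22, 0.064], 0.64)]
top jack1 [([0.637, -0.122, 0.02], 0.74), ([0.723, -0.137, 0.017], 0.71), ([0.586, -0.043, 0.017], 0.64), ([0.627, 0.045, 0.02], 0.61), ([0.48, 0.23, 0.069], 0.33)]
top scrap1 [([0.55, 0.218, 0.063], 0.58), ([0.48, 0.234, 0.068], 0.55), ([0.554, 0.268, 0.062], 0.46), ([0.571, 0.246, 0.08], 0.35)]
top scrap2 [([0.55, 0.218, 0.063], 0.58), ([0.48, 0.234, 0.068], 0.55), ([0.554, 0.268, 0.062], 0.46), ([0.571, 0.246, 0.08], 0.35)]
top scrap3 [([0.55, 0.218, 0.063], 0.58), ([0.48, 0.234, 0.068], 0.55), ([0.554, 0.268, 0.062], 0.46), ([0.571, 0.246, 0.08], 0.35)]
top scrap4 [([0.55, 0.218, 0.063], 0.58), ([0.48, 0.234, 0.068], 0.55), ([0.554, 0.268, 0.062], 0.46), ([0.571, 0.246, 0.08], 0.35)]
top scrap5 [([0.55, 0.218, 0.063], 0.58), ([0.48, 0.234, 0.068], 0.55), ([0.554, 0.268, 0.062], 0.46), ([0.571, 0.246, 0.08], 0.35)]
top bed [([0.638, -0.122, 0.018], 0.71), ([0.553, 0.268, 0.064], 0.68), ([0.525, 0.315, 0.05], 0.62)]
top tray [([0.522, 0.319, 0.052], 0.91)]
top brush [([0.479, -0.
[... 1557 characters left out ...]
 0.55), ([0.561, 0.322, 0.069], 0.53), ([0.703, -0.226, 0.022], 0.16)]
scene bed [([0.53, 0.344, 0.054], 0.78)]
scene tray [([0.534, 0.342, 0.049], 0.92)]
scene brush [([0.482, -0.123, 0.054], 0.64), ([0.462, 0.257, 0.081], 0.19)]
scene stand [([0.532, 0.346, 0.054], 0.7)]
scene crate_in [([0.507, -0.296, 0.007], 0.81)]
scene clamp1 [([0.469, 0.26, 0.084], 0.97), ([0.571, 0.249, 0.082], 0.89)]
scene clamp1_knob [([0.462, 0.255, 0.08], 0.6)]
scene oiler [([0.743, 0.09, 0.06], 0.61)]
scene screwdriver [([0.782, -0.054, 0.023], 0.9), ([0.53, 0.343, 0.05], 0.72)]
scene tin [([0.383, 0.061, 0.044], 0.64)]
scene gaugeblock [([0.384, -0.054, 0.031], 0.8)]
scene collar [([0.7, -0.227, 0.023], 0.65)]
```

Run:
```python
import cv2,numpy as np
a=cv2.imread("pics/a_top.png");b=cv2.imread("pics/a_scene.png")
c1=cv2.resize(a[210:335,110:280],None,fx=4.5,fy=4.5,interpolation=cv2.INTER_CUBIC)
c2=cv2.resize(b[235:440,330:530],None,fx=2.9,fy=2.9,interpolation=cv2.INTER_CUBIC)
c3=cv2.resize(b[130:275,190:390],None,fx=4,fy=4,interpolation=cv2.INTER_CUBIC)
c4=cv2.resize(a[160:350,285:505],None,fx=3.1,fy=3.1,interpolation=cv2.INTER_CUBIC)
for i,c in enumerate((c1,c2,c3,c4)):cv2.imwrite(f"pics/crop{i}.png",c)
```

```text
(no output)
```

View pics/crop0.png

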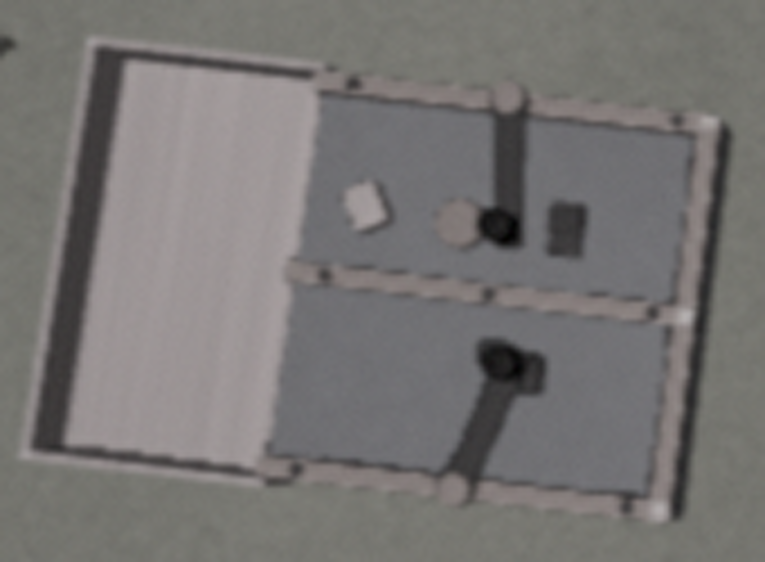

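View pics/crop1.png

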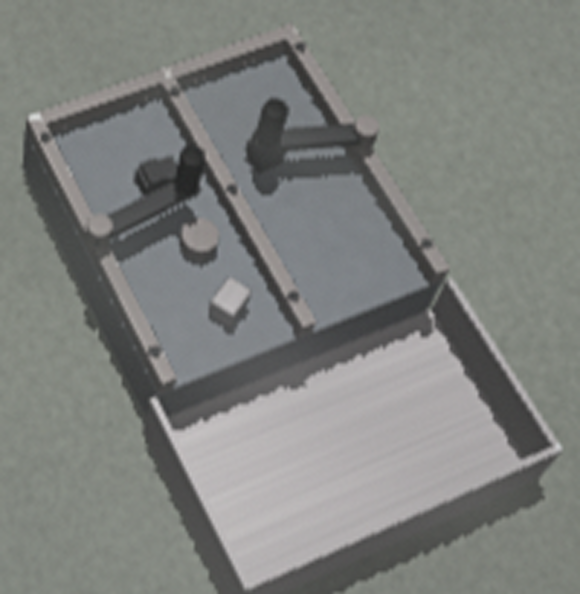

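View pics/crop2.png

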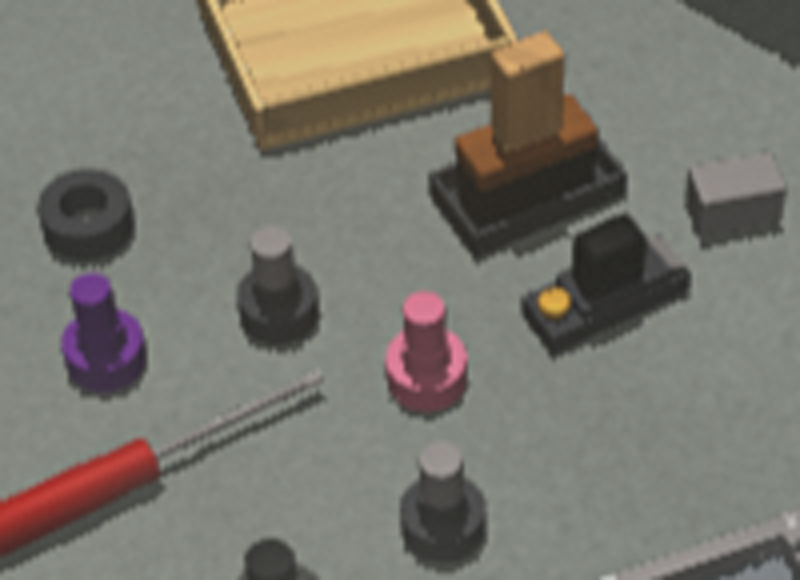

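View pics/crop3.png

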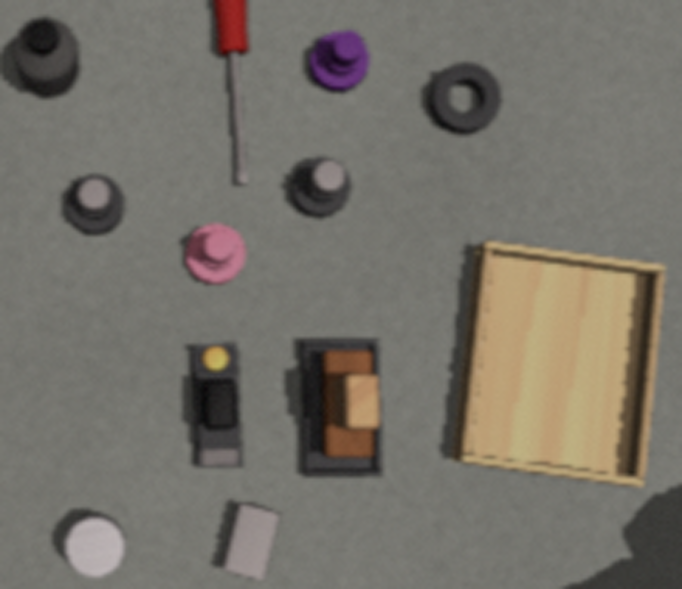

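```bash
cat > h.py <<'E'
import numpy as np, cv2
from station import r
from scipy.spatial.transform import Rotation as Ro
def px2w(c,u,v,z):
    K=c["camera_matrix"];R=np.array(c["R"]);t=np.array(c["t"])
    d=R.T@np.linalg.solve(K,[u,v,1.]);o=-R.T@t
    return o+d*(z-o[2])/d[2]
def w2px(c,X):
    p=c["camera_matrix"]@(np.array(c["R"])@np.array(X)+np.array(c["t"]));return p[:2]/p[2]
def wristcam(c,s):
    T=np.array(c["T_tool_cam"]);Rw=s["ee_rot"]@T[:3,:3];tw=s["ee_rot"]@T[:3,3]+s["tcp_pos"]
    c["R"]=Rw.T;c["t"]=-Rw.T@tw;return c
def cap(n):
    s=r.sense();c=r.capture(n)
    return wristcam(c,s) if n=="wrist" else c
def save(c,name,crop=None,f=1):
    p=c["pixels"][:,:,::-1]
    if crop: x0,x1,y0,y1=crop;p=p[y0:y1,x0:x1]
    cv2.imwrite("pics/"+name,cv2.resize(p,None,fx=f,fy=f,interpolation=cv2.INTER_CUBIC))
def delta(p,yaw=None,s=None):
    """units delta to TCP position p, tool pointing down with tool-y at world yaw (deg; mod 180)"""
    s=s or r.sense();R=s["ee_rot"];d=R.T@(np.array(p)-s["tcp_pos"])/0.025
    rv=np.zeros(3)
    if yaw is not None:
        best=None
        for k in(0,180):
            a=np.radians(yaw+k);y=np.array([np.cos(a),np.sin(a),0]);z=np.array([0,0,-1.]);x=np.cross(y,z)
            w=Ro.from_matrix(R.T@np.column_stack([x,y,z])).as_rotvec(degrees=True)/5
            if best is None or np.linalg.norm(w)<np.linalg.norm(best):best=w
        rv=best
    return np.round(d,2).tolist(),np.round(rv,2).tolist()
E
python3 - <<'E'
from h import *
c=cap("top")
f=lambda u,v:(110+(u+.5)/4.5-.5,210+(v+.5)/4.5-.5)
for n,p,z in [("piv2",(508,97),.08),("piv1",(455,487),.08),("c+",(718,120),.066),("c-",(672,520),.066),("t+",(92,40),.048),("t-",(22,458),.048),("k2",(498,226),.116),("k1",(503,361),.116),("d",(530,373),.066),("s5",(567,230),.066),("slug",(460,223),.064),("blk",(366,206),.067)]:
    print(n,px2w(c,*f(*p),z).round(4))
E
```

```text
piv2 [0.6139 0.2442 0.08  ]
piv1 [0.4283 0.27   0.08  ]
c+ [0.6019 0.1446 0.066 ]
c- [0.4096 0.1694 0.066 ]
t+ [0.6534 0.4578 0.048 ]
t- [0.4475 0.4882 0.048 ]
k2 [0.5481 0.2418 0.116 ]
k1 [0.4857 0.2398 0.116 ]
d [0.4814 0.2369 0.066 ]
s5 [0.55   0.2186 0.066 ]
slug [0.5551 0.271  0.064 ]
blk [0.5643 0.3159 0.067 ]
```

```bash
cat >> h.py <<'E'
def plan(p,yaw=None,alt=None):
    """print delta; candidates for yaw (jaw axis) by q6"""
    s=r.sense();R=s["ee_rot"];d=R.T@(np.array(p)-s["tcp_pos"])/0.025
    cur=np.degrees(np.arctan2(R[1,1],R[0,1]));q=s["joints"]
    print("t",round(s["time_s"],2),"pos",s["tcp_pos"].round(4),"yaw",round(cur,1),"q6",round(q[5],1),"F",s["wrist_force"].round(1),"w",round(s["gripper_width"]*87,1))
    print("shift",np.round(d,2).tolist(), "rows",int(np.ceil(np.linalg.norm(d)*25/50)))
    tilt=Ro.from_matrix(R).as_matrix()[:,2]
    # tilt correction
    a=np.cross(tilt,[0,0,-1.]);aw=np.degrees(R.T@a)/5
    if yaw is None: print("tiltcorr",aw.round(2));return
    q1=np.degrees(np.arctan2(p[1],p[0]))
    for k in(0,180):
        q6=(yaw+k-q1-180+180)%360-180
        dy=(q1-q[0])+(q6-q[5])
        print(" opt q6->%.0f turn wz=%.2f (rows %d)"%(q6,-dy/5,np.ceil(abs(dy)/8.59)),"wxy",aw[:2].round(2))
BO=np.array([0.5217,0.266]);BY=np.radians(-7.9)
def bed(x,y): # mm-free: metres
    c,s_=np.cos(BY),np.sin(BY);return BO+np.array([c*x-s_*y,s_*x+c*y])
def clampknob(n,th):
    if n==1: return bed(-.094+.064*np.cos(th),-.01-.064*np.sin(th))
    return bed(.094-.064*np.cos(th),-.01-.064*np.sin(th))
E
python3 - <<'E'
from h import *
print(clampknob(1,.345),clampknob(2,.175))
plan([.45,-.2,.22])
plan([*clampknob(1,.345),.18],62)
E
```

```text
[0.48389996 0.2392974 ] [0.54947753 0.24080005]
t 2.2 pos [ 0.1454 -0.6078  0.2225] yaw 103.5 q6 -14.8 F [ 0.6 -0.6 -0.7] w 86.9
shift [-15.65, 13.03, 0.1] rows 11
tiltcorr [ 0. -0.  0.]
t 2.2 pos [ 0.1454 -0.6078  0.2225] yaw 103.5 q6 -14.8 F [ 0.6 -0.6 -0.7] w 86.9
shift [-21.05, 29.8, 1.7] rows 19
 opt q6->-144 turn wz=8.29 (rows 5) wxy [ 0. -0.]
 opt q6->36 turn wz=-27.71 (rows 17) wxy [ 0. -0.]
```

play_rows(deltas=[[-15.65, 13, 0, 0, 0, -18, 50], [-15.65, 13, 0, 0, 0, -18, 50], [-15.65, 13, 0, 0, 0, -18, 50], [-15.65, 13, 0, 0, 0, -18, 50], [-15.65, 13, 0, 0, 0, -18, 50], [-15.65, 13, 0, 0, 0, -18, 50], [-15.65, 13, 0, 0, 0, -18, 50], [-15.65, 13, 0, 0, 0, -18, 50], [-15.65, 13, 0, 0, 0, -18, 50], [-15.65, 13, 0, 0, 0, -18, 50], [-15.65, 13, 0, 0, 0, -18, 50], [-15.65, 13, 0, 0, 0, -18, 50]])

```text
time_s: 3.4
tcp_pos: [0.4514, -0.1992, 0.2226]
ee_rot: [[0.236, -0.972, 0.0], [-0.972, -0.236, -0.0], [0.0, -0.0, -1.0]]
wrist_force: [-0.7, -0.6, 0.1]
gripper_width: 0.576
```

Run:
```python
from h import *
plan([*clampknob(1,.345),.15],62)
```

```text
t 3.4 pos [ 0.4514 -0.1992  0.2226] yaw -166.4 q6 18.6 F [-0.7 -0.6  0.1] w 50.1
shift [-16.74, -5.4, 2.9] rows 9
 opt q6->-144 turn wz=26.33 (rows 16) wxy [-0. -0.]
 opt q6->36 turn wz=-9.67 (rows 6) wxy [-0. -0.]
```

play_rows(deltas=[[-16.74, -5.4, 1.5, 0, 0, -9.67, 50], [-16.74, -5.4, 1.5, 0, 0, -9.67, 50], [-16.74, -5.4, 1.5, 0, 0, -9.67, 50], [-16.74, -5.4, 1.5, 0, 0, -9.67, 50], [-16.74, -5.4, 1.5, 0, 0, -9.67, 50], [-16.74, -5.4, 1.5, 0, 0, -9.67, 50], [-16.74, -5.4, 1.5, 0, 0, -9.67, 50], [-16.74, -5.4, 1.5, 0, 0, -9.67, 50], [-16.74, -5.4, 1.5, 0, 0, -9.67, 50], [-16.74, -5.4, 1.5, 0, 0, -9.67, 50], [-16.74, -5.4, 1.5, 0, 0, -9.67, 50]])

```text
time_s: 4.5
tcp_pos: [0.4842, 0.2373, 0.1846]
ee_rot: [[0.881, -0.474, -0.001], [-0.474, -0.881, -0.001], [-0.0, 0.001, -1.0]]
wrist_force: [-0.1, 0.0, -0.6]
gripper_width: 0.578
```

Run:
```python
from h import *
c=cap("wrist");save(c,"w1.png")
for th in(.25,.345,.45):print(th,w2px(c,[*clampknob(1,th),.116]))
print("k2",w2px(c,[*clampknob(2,.175),.116]))
plan([*clampknob(1,.345),.085],62)
```

```text
0.25 [312.25714526 253.17224869]
0.345 [320.92153106 252.69568634]
0.45 [330.50734748 253.07642148]
k2 [271.16116478 170.03961146]
t 4.55 pos [0.4842 0.2365 0.1848] yaw -118.3 q6 18.4 F [-0.2 -0.7  0.3] w 49.9
shift [-0.06, -0.1, 3.99] rows 2
 opt q6->-144 turn wz=35.94 (rows 21) wxy [0.01 0.  ]
 opt q6->36 turn wz=-0.06 (rows 1) wxy [0.01 0.  ]
```

View pics/w1.png

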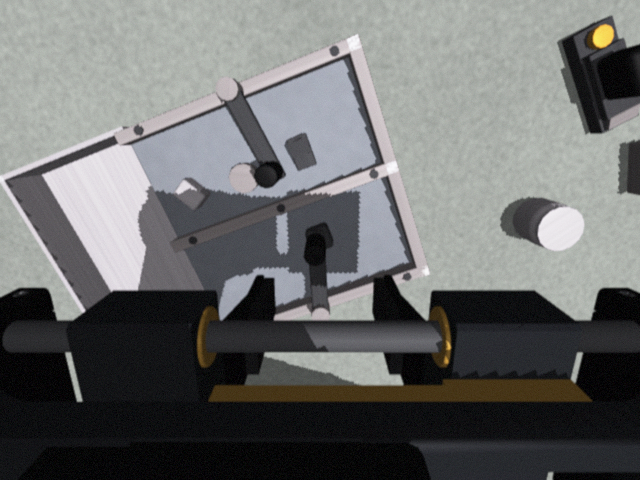

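Run:
```python
from h import *
s=r.sense();c=cap("wrist")
c={**c}
for n,X in [("c+",[*bed(.099,-.11),.066]),("c-",[*bed(-.099,-.11),.066]),("p2",[*bed(.094,-.01),.08]),("p1",[*bed(-.094,-.01),.08])]:print(n,w2px(c,X))
for u,v,z in [(355,40,.066),(427,271,.066),(228,90,.08),(318,313,.08),(315,242,.116),(265,175,.116)]: print(px2w(c,u,v,z).round(4))
```

```text
c+ [358.05213754  29.11899607]
c- [431.69370314 271.11344522]
p2 [228.43210536  86.50621211]
p1 [321.46309447 310.28462382]
[0.5995 0.1485 0.066 ]
[0.4105 0.1742 0.066 ]
[0.6116 0.2447 0.08  ]
[0.4264 0.2728 0.08  ]
[0.4927 0.2385 0.116 ]
[0.5486 0.2453 0.116 ]
```

Run:
```python
import cv2
a=cv2.imread("pics/w1.png")[200:330,240:400]
cv2.imwrite("pics/w1c.png",cv2.convertScaleAbs(cv2.resize(a,None,fx=5,fy=5,interpolation=cv2.INTER_CUBIC),alpha=2,beta=20)[:600])
```

```text
(no output)
```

View pics/w1c.png

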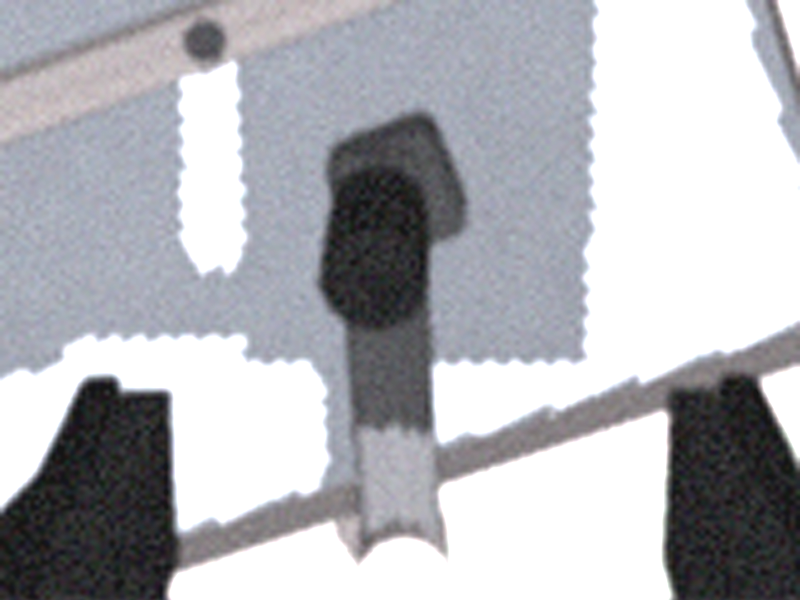

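play_rows(deltas=[[-0.06, -0.15, 2, 0, 0, 0, 50], [-0.06, -0.15, 3.9, 0, 0, 0, 50], [-0.06, -0.15, 3.95, 0, 0, 0, 50], [-0.06, -0.15, 3.95, 0, 0, 0, 10], [-0.06, -0.15, 3.95, 0, 0, 0, 10], [-0.06, -0.15, 3.95, 0, 0, 0, 10], [-0.06, -0.15, 3.95, 0, 0, 0, 10], [-0.06, -0.15, 3.95, 0, 0, 0, 10]])

```text
time_s: 5.4
tcp_pos: [0.4852, 0.2422, 0.0875]
ee_rot: [[0.881, -0.472, 0.002], [-0.472, -0.881, 0.002], [0.001, -0.002, -1.0]]
wrist_force: [0.2, 0.1, -0.1]
gripper_width: 0.205
```

```bash
cat >> h.py <<'E'
def arc(n,th0,th1,N,extra=0):
    """rows for leading knob n along arc relative to current pose, tool turning with it"""
    s=r.sense();R=s["ee_rot"]
    for i in range(1,N+1):
        th=th0+(th1-th0)*i/N
        d=clampknob(n,th)-clampknob(n,th0)
        v=R.T@np.array([*d,0])/0.025
        w=np.degrees(th-th0)/5*(1 if n==1 else -1)
        print([round(v[0],2),round(v[1],2),0,0,0,round(w,1),10])
E
python3 - <<'E'
from h import *
plan([*clampknob(1,.345),.085],62)
p=r.sense()["tcp_pos"][:2];P=bed(-.094,-.01);print(p-P,np.linalg.norm(p-P),np.degrees(-np.arctan2(*(p-P)[::-1])+BY))
arc(1,.345,1.9,12)
E
```

```text
t 5.4 pos [0.4852 0.2422 0.0875] yaw -118.2 q6 18.1 F [ 0.2  0.1 -0.1] w 17.8
shift [0.01, 0.13, 0.1] rows 1
 opt q6->-144 turn wz=35.96 (rows 21) wxy [-0.03 -0.01]
 opt q6->36 turn wz=-0.04 (rows 1) wxy [-0.03 -0.01]
[ 0.0579945  -0.02684635] 0.06390686955212423 16.939984425059393
[np.float64(-0.02), np.float64(0.33), 0, 0, 0, np.float64(1.5), 10]
[np.float64(-0.08), np.float64(0.66), 0, 0, 0, np.float64(3.0), 10]
[np.float64(-0.18), np.float64(0.97), 0, 0, 0, np.float64(4.5), 10]
[np.float64(-0.32), np.float64(1.27), 0, 0, 0, np.float64(5.9), 10]
[np.float64(-0.5), np.float64(1.55), 0, 0, 0, np.float64(7.4), 10]
[np.float64(-0.72), np.float64(1.8), 0, 0, 0, np.float64(8.9), 10]
[np.float64(-0.96), np.float64(2.03), 0, 0, 0, np.float64(10.4), 10]
[np.float64(-1.24), np.float64(2.21), 0, 0, 0, np.float64(11.9), 10]
[np.float64(-1.53), np.float64(2.37), 0, 0, 0, np.float64(13.4), 10]
[np.float64(-1.84), np.float64(2.48), 0, 0, 0, np.float64(14.8), 10]
[np.float64(-2.17), np.float64(2.55), 0, 0, 0, np.float64(16.3), 10]
[np.float64(-2.5), np.float64(2.58), 0, 0, 0, np.float64(17.8), 10]
```

```bash
sed -i 's/print(\[round(v\[0\],2),round(v\[1\],2),0,0,0,round(w,1),10\])/print([float(round(v[0],2)),float(round(v[1],2)),0,0,0,float(round(w,1)),10],end=",")/' h.py
python3 - <<'E'
from h import *
arc(1,.296,1.85,12)
E
```

```text
[-0.0, 0.33, 0, 0, 0, 1.5, 10],[-0.05, 0.66, 0, 0, 0, 3.0, 10],[-0.13, 0.98, 0, 0, 0, 4.5, 10],[-0.26, 1.28, 0, 0, 0, 5.9, 10],[-0.43, 1.57, 0, 0, 0, 7.4, 10],[-0.63, 1.83, 0, 0, 0, 8.9, 10],[-0.86, 2.07, 0, 0, 0, 10.4, 10],[-1.13, 2.27, 0, 0, 0, 11.9, 10],[-1.41, 2.44, 0, 0, 0, 13.4, 10],[-1.72, 2.57, 0, 0, 0, 14.8, 10],[-2.04, 2.66, 0, 0, 0, 16.3, 10],[-2.36, 2.7, 0, 0, 0, 17.8, 10],
```

play_rows(deltas=[[0, 0, 0, 0, 0, 0, 10], [0, 0, 0, 0, 0, 0, 10], [-0.02, 0.5, 0, 0, 0, 2.2, 10], [-0.13, 0.98, 0, 0, 0, 4.5, 10], [-0.43, 1.57, 0, 0, 0, 7.4, 10], [-0.63, 1.83, 0, 0, 0, 8.9, 10], [-0.86, 2.07, 0, 0, 0, 10.4, 10], [-1.13, 2.27, 0, 0, 0, 11.9, 10], [-1.41, 2.44, 0, 0, 0, 13.4, 10], [-1.72, 2.57, 0, 0, 0, 14.8, 10], [-2.04, 2.66, 0, 0, 0, 16.3, 10], [-2.36, 2.7, 0, 0, 0, 17.8, 10]])

```text
time_s: 6.6
tcp_pos: [0.4001, 0.21, 0.0871]
ee_rot: [[-0.413, -0.911, -0.001], [-0.911, 0.413, -0.001], [0.001, 0.0, -1.0]]
wrist_force: [-4.3, 0.5, 8.8]
gripper_width: 0.174
```

play_rows(deltas=[[0, 0, 0, 0, 0, 0, 10], [0, 0, 0, 0, 0, 0, 40], [0, 0, 0, 0, 0, 0, 40], [0, 0, -2, 0, 0, 0, 40], [0, 0, -4, 0, 0, 0, 40]])

```text
time_s: 7.1
tcp_pos: [0.4001, 0.2091, 0.186]
ee_rot: [[-0.409, -0.912, -0.004], [-0.912, 0.409, -0.004], [0.005, 0.002, -1.0]]
wrist_force: [1.0, 0.6, 0.0]
gripper_width: 0.427
```

Run:
```python
from h import *
s=r.sense();p=s["tcp_pos"][:2];P=bed(-.094,-.01);print(np.linalg.norm(p-P),np.radians(np.degrees(-np.arctan2(*(p-P)[::-1])+BY)))
c=cap("top");save(c,"t2.png",(110,280,210,335),4.5)
plan([*clampknob(2,.175),.15],182+90)
```

```text
0.0657400295507063 1.8586611967028743
t 7.15 pos [0.4049 0.2126 0.1958] yaw 156.0 q6 -72.5 F [2.4 1.  6.8] w 38.1
shift [-3.36, -4.81, 1.91] rows 4
 opt q6->68 turn wz=-23.23 (rows 14) wxy [-0.09  0.13]
 opt q6->-112 turn wz=12.77 (rows 8) wxy [-0.09  0.13]
```

View pics/t2.png

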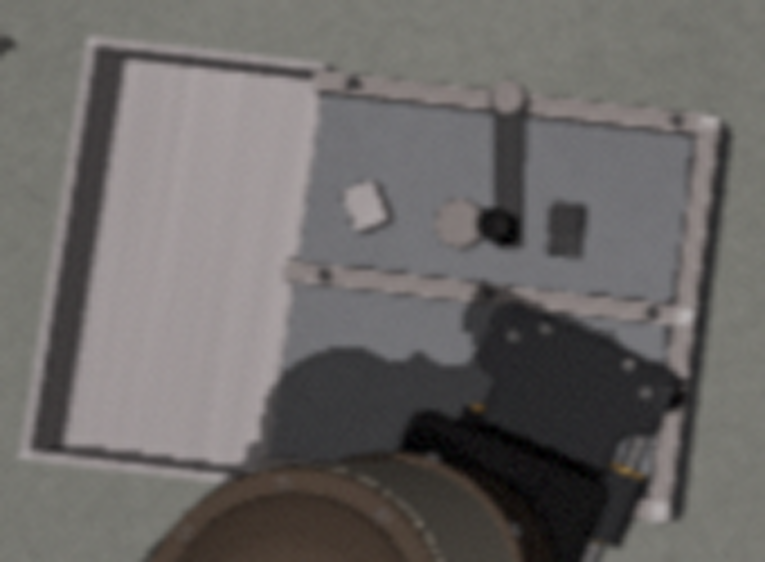

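play_rows(deltas=[[-3.36, -4.81, 0, 0, 0.1, 12.77, 50], [-3.36, -4.81, 0, 0, 0.1, 12.77, 50], [-3.36, -4.81, 0, 0, 0.1, 12.77, 50], [-3.36, -4.81, 0, 0, 0.1, 12.77, 50], [-3.36, -4.81, 0, 0, 0.1, 12.77, 50], [-3.36, -4.81, 0, 0, 0.1, 12.77, 50], [-3.36, -4.81, 0, 0, 0.1, 12.77, 50], [-3.36, -4.81, 0, 0, 0.1, 12.77, 50], [-3.36, -4.81, 0, 0, 0.1, 12.77, 50]])

```text
time_s: 8.05
tcp_pos: [0.5448, 0.2374, 0.1855]
ee_rot: [[-0.999, -0.035, -0.008], [-0.035, 0.999, -0.005], [0.008, -0.005, -1.0]]
wrist_force: [0.6, 0.8, 0.4]
gripper_width: 0.572
```

Run:
```python
from h import *
c=cap("wrist");save(c,"w3.png")
print("k2",w2px(c,[*clampknob(2,.175),.116]))
print("k1",w2px(c,[*clampknob(1,1.85),.116]))
plan([*clampknob(2,.175),.0855],272)
```

```text
k2 [328.53684202 258.48016965]
k1 [286.80857361  18.71105693]
t 8.1 pos [0.5448 0.2374 0.1857] yaw 92.1 q6 -127.0 F [-0.3 -1.  -0.1] w 50.1
shift [-0.22, 0.15, 4.0] rows 3
 opt q6->68 turn wz=-35.98 (rows 21) wxy [-0.06 -0.09]
 opt q6->-112 turn wz=0.02 (rows 1) wxy [-0.06 -0.09]
```

View pics/w3.png

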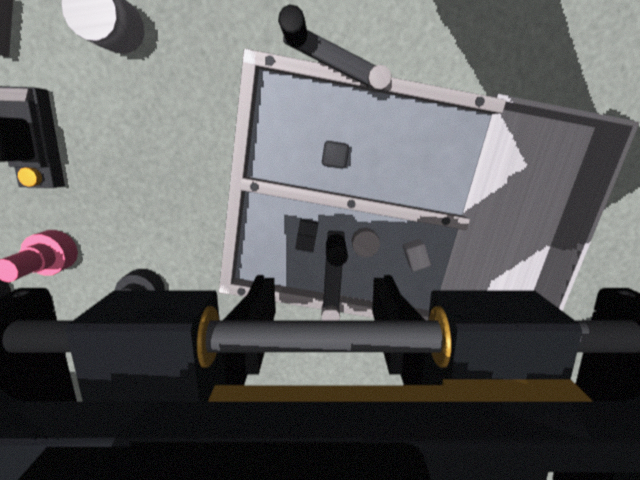

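play_rows(deltas=[[-0.22, 0.3, 2, -0.06, -0.09, 0, 50], [-0.22, 0.3, 3.9, -0.06, -0.09, 0, 50], [-0.22, 0.3, 4, -0.06, -0.09, 0, 50], [-0.22, 0.3, 4, 0, 0, 0, 10], [-0.22, 0.3, 4, 0, 0, 0, 10], [-0.22, 0.3, 4, 0, 0, 0, 10], [-0.22, 0.3, 4, 0, 0, 0, 10], [-0.22, 0.3, 4, 0, 0, 0, 10], [-0.22, 0.3, 4, 0, 0, 0, 10], [-0.22, 0.3, 4, 0, 0, 0, 10]])

```text
time_s: 9.1
tcp_pos: [0.5499, 0.2451, 0.0874]
ee_rot: [[-0.999, -0.035, -0.005], [-0.035, 0.999, -0.004], [0.006, -0.004, -1.0]]
wrist_force: [-2.0, 0.4, 4.7]
gripper_width: 0.174
```

Run:
```python
from h import *
plan([*clampknob(2,.1),.0855],272)
p=r.sense()["tcp_pos"][:2];P=bed(.094,-.01);d=p-P
th=(np.arctan2(d[1],d[0])-(np.pi+BY)+np.pi)%(2*np.pi)-np.pi;print(np.linalg.norm(d),th)
arc(2,th,1.9,12)
```

```text
t 9.1 pos [0.5499 0.2451 0.0874] yaw 92.0 q6 -127.3 F [-2.   0.4  4.7] w 15.1
shift [0.01, 0.02, 0.07] rows 1
 opt q6->68 turn wz=-35.99 (rows 21) wxy [-0.04 -0.06]
 opt q6->-112 turn wz=0.01 (rows 1) wxy [-0.04 -0.06]
0.063610528944335 0.10695801893531653
[-0.0, -0.38, 0, 0, 0, -1.7, 10],[-0.06, -0.76, 0, 0, 0, -3.4, 10],[-0.18, -1.12, 0, 0, 0, -5.1, 10],[-0.35, -1.47, 0, 0, 0, -6.8, 10],[-0.56, -1.78, 0, 0, 0, -8.6, 10],[-0.83, -2.06, 0, 0, 0, -10.3, 10],[-1.13, -2.3, 0, 0, 0, -12.0, 10],[-1.46, -2.48, 0, 0, 0, -13.7, 10],[-1.82, -2.62, 0, 0, 0, -15.4, 10],[-2.19, -2.7, 0, 0, 0, -17.1, 10],[-2.57, -2.73, 0, 0, 0, -18.8, 10],[-2.95, -2.7, 0, 0, 0, -20.5, 10],
```

play_rows(deltas=[[0, -0.38, 0, 0, 0, -1.6, 10], [-0.06, -0.76, 0, 0, 0, -3.2, 10], [-0.18, -1.12, 0, 0, 0, -4.9, 10], [-0.35, -1.47, 0, 0, 0, -6.5, 10], [-0.56, -1.78, 0, 0, 0, -8.2, 10], [-0.83, -2.06, 0, 0, 0, -9.8, 10], [-1.13, -2.3, 0, 0, 0, -11.5, 10], [-1.46, -2.48, 0, 0, 0, -13.1, 10], [-1.82, -2.62, 0, 0, 0, -14.8, 10], [-2.19, -2.7, 0, 0, 0, -16.4, 10], [-2.57, -2.73, 0, 0, 0, -18, 10], [-2.95, -2.7, 0, 0, 0, -19.6, 10]])

```text
time_s: 10.3
tcp_pos: [0.626, 0.1834, 0.0873]
ee_rot: [[0.181, -0.983, -0.004], [-0.983, -0.181, 0.0], [-0.001, 0.004, -1.0]]
wrist_force: [-6.3, 11.3, 7.0]
gripper_width: 0.177
```

play_rows(deltas=[[0, 0, 0, 0, 0, 0, 10], [0, 0, 0, 0, 0, 0, 45], [0, 0, 0, 0, 0, 0, 45], [0, 0, 0, 0, 0, 0, 45], [0, 0, -2, 0, 0, 0, 45], [0, 0, -4, 0, 0, 0, 45], [0, 0, -4, 0, 0, 0, 45]])

```text
time_s: 11.0
tcp_pos: [0.6306, 0.1811, 0.1946]
ee_rot: [[0.175, -0.985, 0.008], [-0.985, -0.175, 0.0], [0.001, -0.008, -1.0]]
wrist_force: [0.9, 0.3, 0.4]
gripper_width: 0.505
```

Run:
```python
from h import *
c=cap("top")
f=lambda u,v:(285+(u+.5)/3.1-.5,160+(v+.5)/3.1-.5)
for n,p,z in [("s1",(300,340),.018),("s2",(378,340),.018),("s3",(380,473),.018),("s4",(302,473),.018),("h1",(345,375),.11),("h2",(379,374),.11),("h3",(379,428),.11),("h4",(345,428),.11),("w1",(324,350),.048),("w4",(324,458),.048),("w3",(377,457),.048)]:
    print(n,px2w(c,*f(*p),z).round(4))
plan([.47,-.12,.25],90)
```

```text
s1 [ 0.5257 -0.1046  0.018 ]
s2 [ 0.5241 -0.1619  0.018 ]
s3 [ 0.4274 -0.1587  0.018 ]
s4 [ 0.4289 -0.1021  0.018 ]
h1 [ 0.495  -0.1228  0.11  ]
h2 [ 0.495  -0.1456  0.11  ]
h3 [ 0.4589 -0.1439  0.11  ]
h4 [ 0.4596 -0.1212  0.11  ]
w1 [ 0.516  -0.1178  0.048 ]
w4 [ 0.4396 -0.1145  0.048 ]
w3 [ 0.4392 -0.152   0.048 ]
t 11.05 pos [0.6283 0.1807 0.1906] yaw -170.0 q6 -20.3 F [-0.2 -0.2 -0.5] w 44.6
shift [10.75, 8.32, -2.37] rows 7
 opt q6->-76 turn wz=19.99 (rows 12) wxy [-0.01 -0.02]
 opt q6->104 turn wz=-16.01 (rows 10) wxy [-0.01 -0.02]
```

play_rows(deltas=[[10.5, 8.8, -0.5, 0, 0, -15.6, 60], [10.5, 8.8, -0.5, 0, 0, -15.6, 60], [10.5, 8.8, -0.5, 0, 0, -15.6, 60], [10.5, 8.8, -0.5, 0, 0, -15.6, 60], [10.5, 8.8, -0.5, 0, 0, -15.6, 60], [10.5, 8.8, -0.5, 0, 0, -15.6, 60], [10.5, 8.8, -0.5, 0, 0, -15.6, 60], [10.5, 8.8, -0.5, 0, 0, -15.6, 60], [10.5, 8.8, -0.5, 0, 0, -15.6, 60], [10.5, 8.8, -0.5, 0, 0, -15.6, 60], [10.5, 8.8, -0.5, 0, 0, -15.6, 60]])

```text
time_s: 12.15
tcp_pos: [0.4547, -0.1164, 0.2003]
ee_rot: [[0.999, -0.038, -0.009], [-0.038, -0.999, -0.005], [-0.008, 0.005, -1.0]]
wrist_force: [0.4, 0.9, -0.4]
gripper_width: 0.684
```

Run:
```python
from h import *
c=cap("wrist");save(c,"w4.png")
c2=cap("top");save(c2,"t4.png")
def loc(x,y,z):
    a=np.radians(-2);return [.477+np.cos(a)*x-np.sin(a)*y,-.133+np.sin(a)*x+np.cos(a)*y,z]
for x,y in[(18,11),(18,-11),(-18,-11),(-18,11)]: print(w2px(c,loc(x/1e3,y/1e3,.114)).round(1))
for x,y in[(38,17),(38,-17),(-38,-17),(-38,17)]: print(w2px(c,loc(x/1e3,y/1e3,.052)).round(1))
plan([.477,-.133,.07],88)
```

```text
[329.6 187.9]
[360.4 187.8]
[359.  236.2]
[329.4 236.3]
[321.2 153.8]
[360.4 153.7]
[358.1 237.6]
[321.6 237.7]
t 12.25 pos [ 0.4551 -0.1162  0.2006] yaw -92.1 q6 82.0 F [-0.2 -0.3  0.1] w 60.0
shift [0.94, 0.61, 5.22] rows 3
 opt q6->-76 turn wz=35.95 (rows 21) wxy [0.06 0.09]
 opt q6->104 turn wz=-0.05 (rows 1) wxy [0.06 0.09]
```

View pics/w4.png

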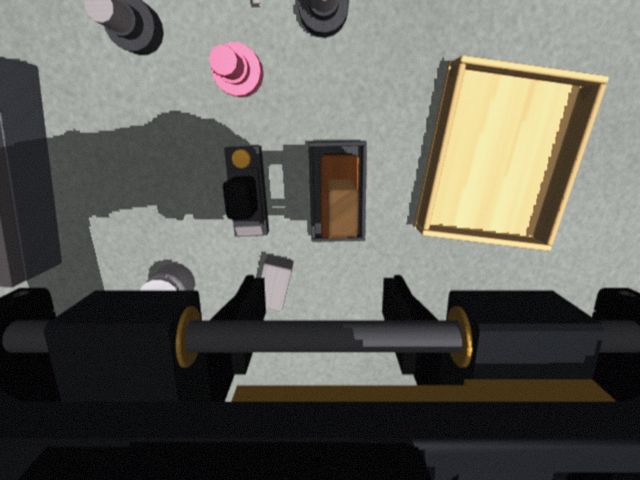

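View pics/t4.png

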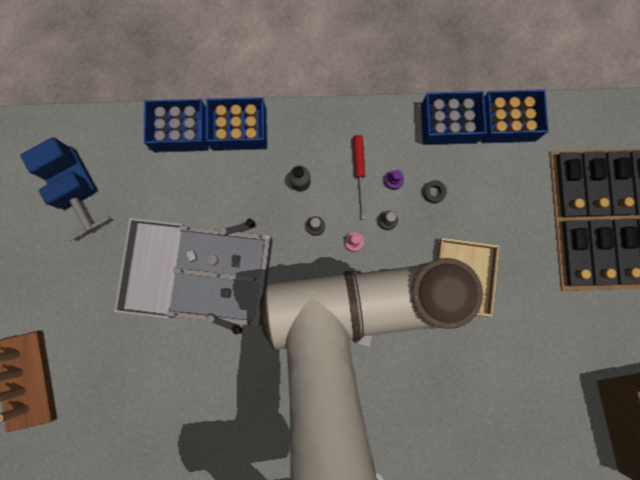

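play_rows(deltas=[[0.94, 0.61, 1, 0.06, 0.09, 0, 50], [0.94, 0.61, 3, 0.06, 0.09, 0, 50], [0.94, 0.61, 5.2, 0.06, 0.09, 0, 50], [0.94, 0.61, 5.2, 0.06, 0.09, 0, 50], [0.94, 0.61, 5.2, 0.06, 0.09, 0, 15], [0.94, 0.61, 5.2, 0.06, 0.09, 0, 15], [0.94, 0.61, 5.2, 0.06, 0.09, 0, 15], [0.94, 0.61, 5.2, 0.06, 0.09, 0, 15], [0.94, 0.61, 5.2, 0.06, 0.09, 0, 15], [0.94, 0.61, 5.2, 0.06, 0.09, 0, 15]])

```text
time_s: 13.25
tcp_pos: [0.4784, -0.1329, 0.0726]
ee_rot: [[0.999, -0.034, 0.004], [-0.034, -0.999, 0.0], [0.004, -0.0, -1.0]]
wrist_force: [-0.7, 0.5, 6.0]
gripper_width: 0.246
```

Run:
```python
from h import *
plan([.477,-.133,.07],88)
```

```text
t 13.25 pos [ 0.4784 -0.1329  0.0726] yaw -92.0 q6 84.8 F [-0.7  0.5  6. ] w 21.4
shift [-0.06, 0.01, 0.11] rows 1
 opt q6->-76 turn wz=36.01 (rows 21) wxy [-0.   -0.05]
 opt q6->104 turn wz=0.01 (rows 1) wxy [-0.   -0.05]
```

Run:
```python
from h import *
print(bed(.047,-.083),bed(-.047,-.083))
plan([.4784,-.1329,.22],88)
plan([*bed(.047,-.083),.22],82.1)
```

```text
[0.55684605 0.17732782] [0.46373816 0.19024761]
t 13.25 pos [ 0.4784 -0.1329  0.0726] yaw -92.0 q6 84.8 F [-0.7  0.5  6. ] w 21.4
shift [0.02, -0.0, -5.89] rows 3
 opt q6->-76 turn wz=36.01 (rows 21) wxy [-0.   -0.05]
 opt q6->104 turn wz=0.01 (rows 1) wxy [-0.   -0.05]
t 13.25 pos [ 0.4784 -0.1329  0.0726] yaw -92.0 q6 84.8 F [-0.7  0.5  6. ] w 21.4
shift [2.74, -12.51, -5.88] rows 8
 opt q6->-116 turn wz=37.19 (rows 22) wxy [-0.   -0.05]
 opt q6->64 turn wz=1.19 (rows 1) wxy [-0.   -0.05]
```

play_rows(deltas=[[0, 0, -0.5, 0, 0, 0, 15], [0, 0, -2, 0, 0, 0, 15], [0, 0, -4, 0, 0, 0, 15], [0.2, -1, -5.9, 0, 0, 0.2, 15], [0.55, -2.5, -5.9, 0, 0, 0.3, 15], [0.9, -4.2, -5.9, 0, 0, 0.5, 15], [1.3, -6, -5.9, 0, 0, 0.6, 15], [1.7, -7.8, -5.9, 0, 0, 0.8, 15], [2.1, -9.5, -5.9, 0, 0, 1, 15], [2.5, -11.3, -5.9, 0, 0, 1.19, 15], [2.74, -12.51, -5.9, 0, 0, 1.19, 15], [2.74, -12.51, -5.9, 0, 0, 1.19, 15]])

```text
time_s: 14.45
tcp_pos: [0.5567, 0.1807, 0.2175]
ee_rot: [[0.991, -0.134, 0.0], [-0.134, -0.991, 0.001], [0.0, -0.001, -1.0]]
wrist_force: [-0.8, 0.0, -1.6]
gripper_width: 0.246
```

Run:
```python
from h import *
plan([*bed(.047,-.083),.120],82.1)
c=cap("scene");save(c,"s5.png",(300,540,150,330),3)
c=cap("wrist");save(c,"w5.png")
for x in(-.005,.005,.089,.099):print(x,w2px(c,[*bed(x,0.0),.066]),w2px(c,[*bed(x,.05),.066]))
```

```text
t 14.45 pos [0.5567 0.1807 0.2175] yaw -97.7 q6 48.5 F [-0.8  0.  -1.6] w 21.4
shift [0.02, 0.14, 3.9] rows 2
 opt q6->-116 turn wz=36.04 (rows 21) wxy [-0.01 -0.  ]
 opt q6->64 turn wz=0.04 (rows 1) wxy [-0.01 -0.  ]
-0.005 [239.08059797 273.17788022] [187.46920034 273.09075175]
0.005 [238.37774198 263.50303245] [186.32550455 263.41457964]
0.089 [231.963164  175.2060461] [175.88757175 175.10505259]
0.099 [231.13286956 163.77700155] [174.53649253 163.67432495]
```

View pics/w5.png

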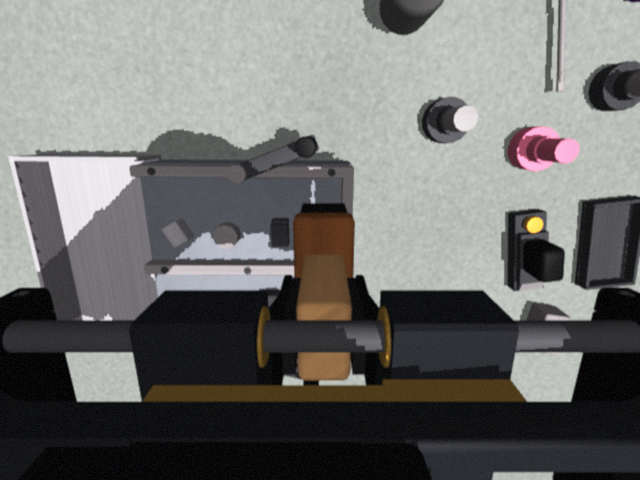

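View pics/s5.png

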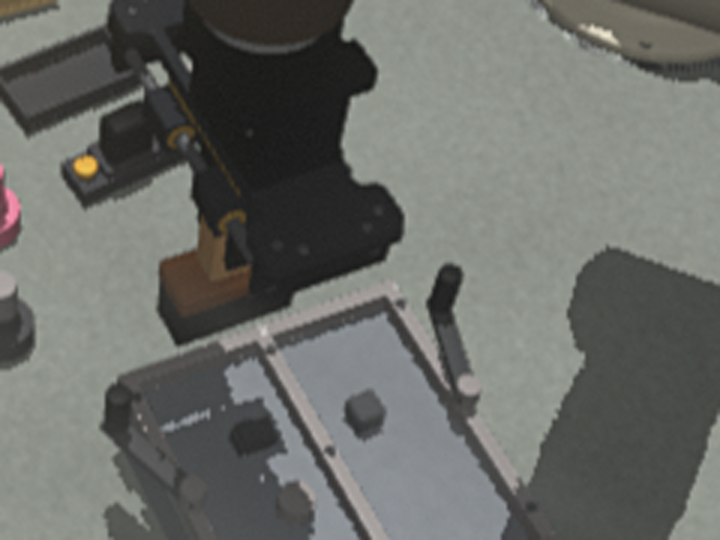

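play_rows(deltas=[[0.02, 0.05, 1.5, 0, 0, 0, 15], [0.02, 0.05, 3, 0, 0, 0, 15], [0.02, 0.05, 3.5, 0, 0, 0, 15], [0.02, 0.05, 3.8, 0, 0, 0, 15], [0.02, 0.05, 3.88, 0, 0, 0, 15], [0.02, 0.05, 3.88, 0, 0, 0, 15]])

```text
time_s: 15.15
tcp_pos: [0.5588, 0.174, 0.1309]
ee_rot: [[0.991, -0.136, 0.008], [-0.136, -0.991, -0.002], [0.008, 0.001, -1.0]]
wrist_force: [-10.6, -2.4, 31.2]
gripper_width: 0.248
```

Run:
```python
from h import *
plan([*bed(.047,-.083),.120],82.1)
plan([*bed(.047,.105),.120],82.1)
```

```text
t 15.15 pos [0.5588 0.174  0.1309] yaw -97.8 q6 48.6 F [-10.6  -2.4  31.2] w 21.6
shift [-0.1, -0.12, 0.44] rows 1
 opt q6->-116 turn wz=35.97 (rows 21) wxy [ 0.01 -0.09]
 opt q6->64 turn wz=-0.03 (rows 1) wxy [ 0.01 -0.09]
t 15.15 pos [0.5588 0.174  0.1309] yaw -97.8 q6 48.6 F [-10.6  -2.4  31.2] w 21.6
shift [-0.09, -7.64, 0.43] rows 4
 opt q6->-130 turn wz=35.97 (rows 21) wxy [ 0.01 -0.09]
 opt q6->50 turn wz=-0.03 (rows 1) wxy [ 0.01 -0.09]
```

play_rows(deltas=[[-0.05, -0.1, -1, 0, 0, 0, 15], [-0.1, -0.5, -1.5, 0, 0, 0, 15], [-0.1, -0.5, -1.5, 0, 0, 0, 15], [-0.1, -0.5, -1.5, 0, 0, 0, 15]])

```text
time_s: 15.55
tcp_pos: [0.5556, 0.1876, 0.1591]
ee_rot: [[0.99, -0.139, 0.0], [-0.139, -0.99, 0.0], [0.0, -0.0, -1.0]]
wrist_force: [-0.3, -0.2, -3.5]
gripper_width: 0.252
```

Run:
```python
from h import *
plan([*bed(.047,-.077),.120],82.1)
c=cap("wrist");save(c,"w6.png")
c=cap("scene");save(c,"s6.png",(300,500,150,330),4)
```

```text
t 15.55 pos [0.5556 0.1876 0.1591] yaw -98.0 q6 47.5 F [-0.3 -0.2 -3.5] w 21.9
shift [0.11, 0.16, 1.56] rows 1
 opt q6->-116 turn wz=35.98 (rows 21) wxy [-0. -0.]
 opt q6->64 turn wz=-0.02 (rows 1) wxy [-0. -0.]
```

View pics/w6.png

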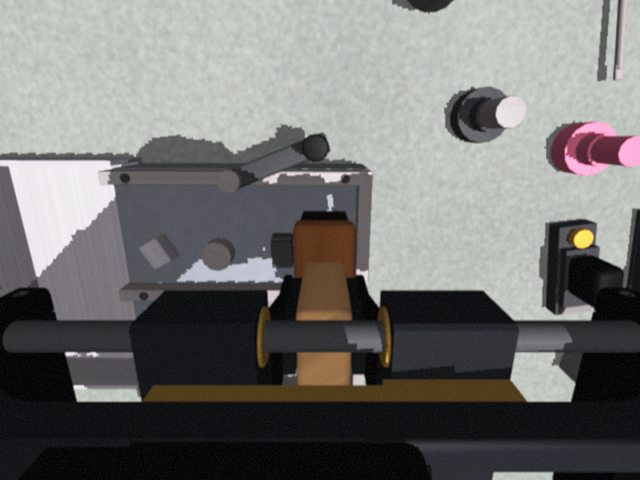

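View pics/s6.png

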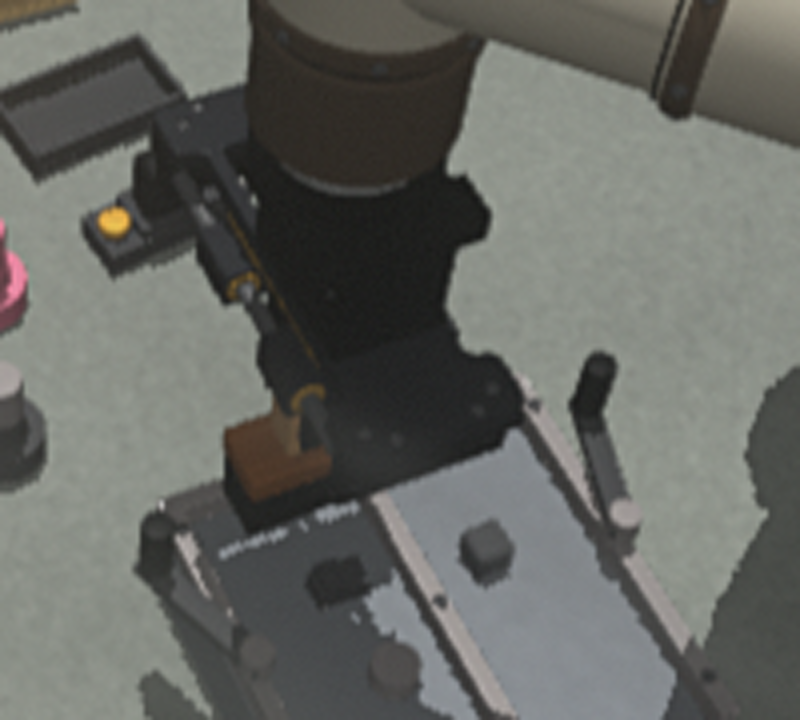

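play_rows(deltas=[[0.04, 0.05, 0.5, 0, 0, 0, 15], [0.04, 0.05, 0.9, 0, 0, 0, 15], [0.04, 0.05, 0.9, 0, 0, 0, 15]])

```text
time_s: 15.95
tcp_pos: [0.5552, 0.1861, 0.1334]
ee_rot: [[0.99, -0.139, -0.005], [-0.139, -0.99, -0.003], [-0.004, 0.003, -1.0]]
wrist_force: [-0.5, -1.1, -2.6]
gripper_width: 0.254
```

Run:
```python
from h import *
plan([*bed(.047,-.075),.120],82.1)
c=cap("wrist");save(c,"w7.png",(200,420,120,320),3)
```

```text
t 15.95 pos [0.5552 0.1861 0.1334] yaw -98.0 q6 47.7 F [-0.5 -1.1 -2.6] w 22.1
shift [0.11, 0.02, 0.54] rows 1
 opt q6->-116 turn wz=35.99 (rows 21) wxy [0.04 0.05]
 opt q6->64 turn wz=-0.01 (rows 1) wxy [0.04 0.05]
```

View pics/w7.png

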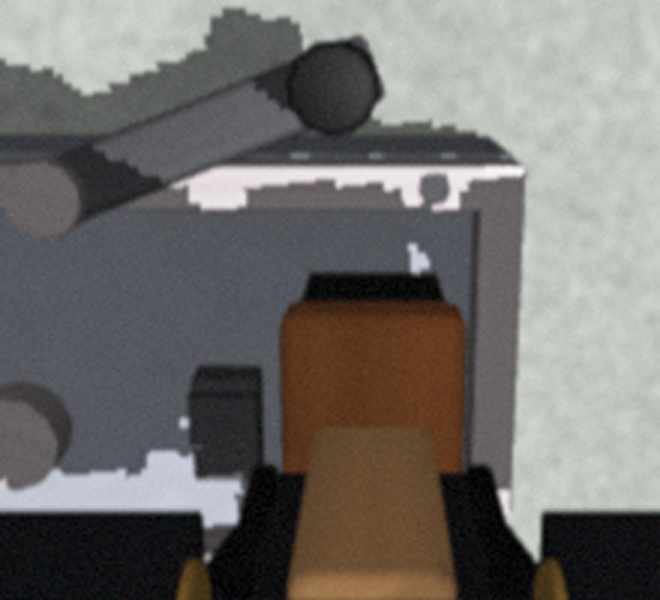

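Run:
```python
from h import *
c=cap("wrist");s=r.sense()
R=s["ee_rot"];p=s["tcp_pos"]
for n,o in [("bristle far",(.037,0,.0686)),("bristle -y",(.037,.014,.0686)),("bristle +y",(.037,-.014,.0686)),("headtop far",(.038,0,.0206)),("headtop +y",(.038,.017,.0206)),("handle top +",(.018,0,-.0414))]:
    print(n,w2px(c,p+R@np.array(o)))
for u,v in [(200+335/3,120+210/3),(200+335/3,120+165/3)]: print(px2w(c,u,v,.066), )
X=px2w(c,200+335/3,120+210/3,.066)[:2]-BO;print("bedx inner face",X@[np.cos(BY),np.sin(BY)])
X=px2w(c,200+473/3,120+350/3,.066)[:2]-BO;print("bedy end face",X@[-np.sin(BY),np.cos(BY)])
X=px2w(c,200+523/3,120+170/3,.066)[:2]-BO;print("corner",X@[np.cos(BY),np.sin(BY)],X@[-np.sin(BY),np.cos(BY)])
```

```text
bristle far [322.70181493 197.85851593]
bristle -y [343.74596019 197.85152172]
bristle +y [301.65635612 197.86551058]
headtop far [322.54695869 211.86547614]
headtop +y [354.48118752 211.85419918]
handle top + [322.25386885 298.85164827]
[0.59935784 0.1883026  0.066     ]
[0.60910729 0.18684366 0.066     ]
bedx inner face 0.08759990683116495
bedy end face -0.09770057688488208
corner 0.09632981545539038 -0.10752713085078773
```

Run:
```python
from h import *
c=cap("wrist")
p=c["pixels"][190:400,270:380,::-1]
cv2.imwrite("pics/w8.png",cv2.convertScaleAbs(cv2.resize(p,None,fx=2.8,fy=2.8,interpolation=cv2.INTER_CUBIC),alpha=1.8,beta=30))
```

```text
(no output)
```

View pics/w8.png

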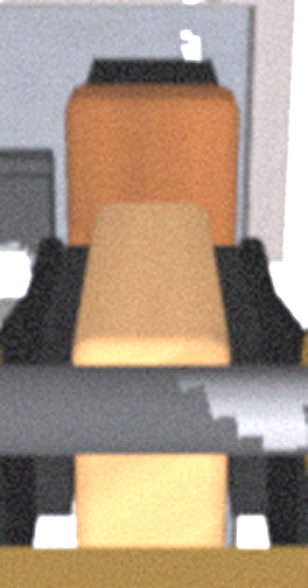

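Run:
```python
import cv2
a=cv2.imread("pics/w5.png")[190:400,270:380]
cv2.imwrite("pics/w5c.png",cv2.convertScaleAbs(cv2.resize(a,None,fx=2.8,fy=2.8,interpolation=cv2.INTER_CUBIC),alpha=1.8,beta=30))
```

```text
(no output)
```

View pics/w5c.png

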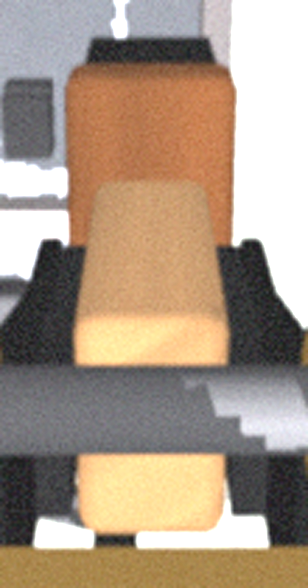

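Run:
```python
from h import *
from scipy.optimize import least_squares
c=r.capture("wrist");T=np.array(c["T_tool_cam"]);K=c["camera_matrix"]
def proj(P):
    q=T[:3,:3].T@(np.array(P)-T[:3,3]);q=K@q;return q[1]/q[2]
pts=[(.037,0,0),(.038,0,.046),(.018,0,.048),(.018,0,.109),(-.018,0,.109)] # brush x,_,z
def model(p):
    dx,dz,a=p
    o=[]
    for x,_,z in pts:
        # brush frame z up -> tool z down ; origin of brush at tool (dx,0,.0686+dz)
        xx=dx+np.cos(a)*x+np.sin(a)*z; zz=.0686+dz-(-np.sin(a)*x+np.cos(a)*z)
        o.append(proj((xx,0,zz)))
    return np.array(o)
for v in ([203.6,214.5,255.4,303.6,379.3],[211.4,223,262.5,314,None]):
    m=[i for i,x in enumerate(v) if x is not None];v=np.array([v[i] for i in m])
    for fix in (False,True):
        f=(lambda p:model(p)[m]-v) if not fix else (lambda p:model([p[0],p[1],0])[m]-v)
        s=least_squares(f,[0,0,0.]);print(fix,s.x[:2].round(4),np.degrees(s.x[2]).round(2),f(s.x).round(1))
```

```text
False [-0.0036  0.0025] 0.04 [-0.3  2.7 -2.7 -0.6  0.7]
True [-0.0036  0.0026] 0.0 [-0.4  2.7 -2.7 -0.5  0.7]
False [-0.0056 -0.0172] 3.83 [ 0.2 -0.  -0.2  0.1]
True [-0.0081  0.0017] 0.0 [-1.5  2.4 -1.8  0.3]
```

play_rows(deltas=[[0.42, 0.02, 0, 0, 0, 0, 15], [0.42, 0.02, 0, 0, 0, 0, 15], [0.42, 0.02, 0.25, 0, 0, 0, 15], [0.42, 0.02, 0.45, 0, 0, 0, 15], [0.42, 0.02, 0.52, 0, 0, 0, 15], [0.42, 0.02, 0.52, 0, 0, 0, 15]])

```text
time_s: 16.75
tcp_pos: [0.5669, 0.1851, 0.123]
ee_rot: [[0.99, -0.138, -0.0], [-0.138, -0.99, -0.0], [-0.0, 0.0, -1.0]]
wrist_force: [-0.0, -0.8, -2.4]
gripper_width: 0.252
```

Run:
```python
from h import *
plan([*bed(.054,-.075),.120],82.1)
c=cap("wrist");save(c,"w9.png",(200,420,120,320),3)
c=cap("scene");save(c,"s9.png",(300,500,150,330),4)
```

```text
t 16.75 pos [0.5669 0.1851 0.123 ] yaw -97.9 q6 48.4 F [-0.  -0.8 -2.4] w 21.9
shift [-0.07, 0.04, 0.12] rows 1
 opt q6->-116 turn wz=35.99 (rows 21) wxy [0. 0.]
 opt q6->64 turn wz=-0.01 (rows 1) wxy [0. 0.]
```

View pics/w9.png

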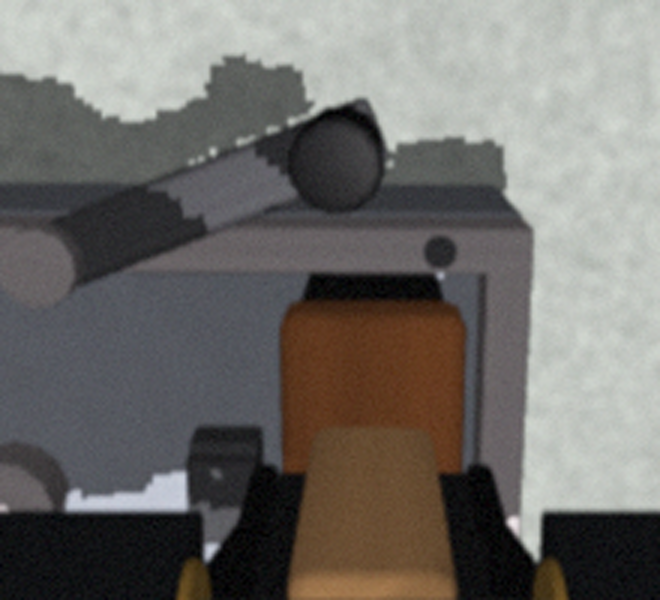

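View pics/s9.png

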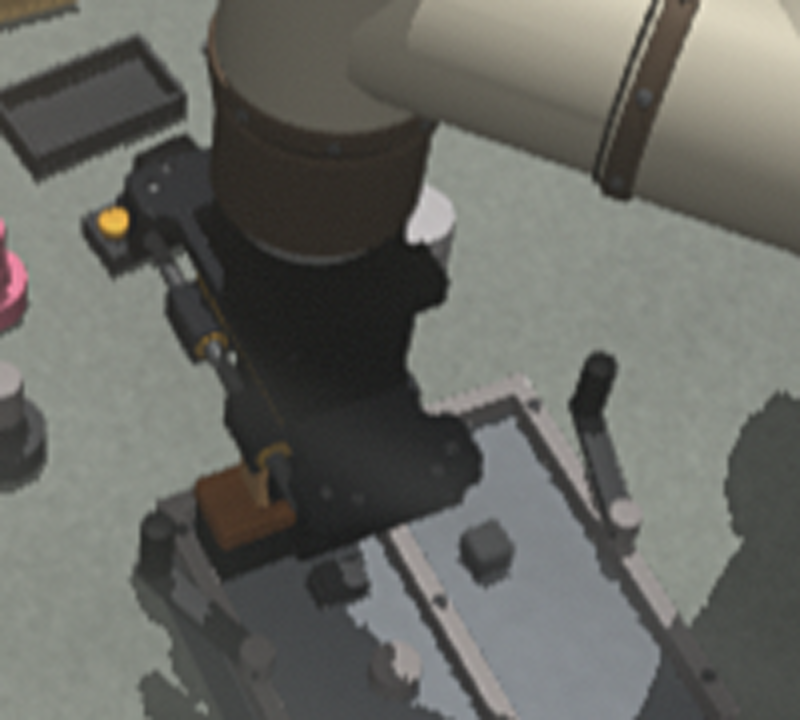

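play_rows(deltas=[[-0.06, -0.2, 0.04, 0, 0, 0, 15], [-0.06, -0.6, 0.04, 0, 0, 0, 15], [-0.06, -1.1, 0.04, 0, 0, 0, 15], [-0.06, -1.6, 0.04, 0, 0, 0, 15], [-0.06, -2.1, 0.04, 0, 0, 0, 15], [-0.06, -2.6, 0.04, 0, 0, 0, 15], [-0.06, -3.1, 0.04, 0, 0, 0, 15], [-0.06, -3.6, 0.04, 0, 0, 0, 15]])

```text
time_s: 17.65
tcp_pos: [0.5784, 0.2759, 0.1225]
ee_rot: [[0.99, -0.138, 0.001], [-0.138, -0.99, 0.0], [0.001, -0.001, -1.0]]
wrist_force: [0.4, 0.1, -1.5]
gripper_width: 0.247
```

Run:
```python
from h import *
plan([*bed(.0545,.105),.122],82.1)
c=cap("scene");save(c,"s10.png",(300,540,200,400),3)
c=cap("wrist");save(c,"w10.png")
```

```text
t 17.65 pos [0.5784 0.2759 0.1225] yaw -97.9 q6 42.1 F [ 0.4  0.1 -1.5] w 21.5
shift [-0.01, -3.5, 0.02] rows 2
 opt q6->-129 turn wz=35.99 (rows 21) wxy [-0.01 -0.01]
 opt q6->51 turn wz=-0.01 (rows 1) wxy [-0.01 -0.01]
```

View pics/s10.png

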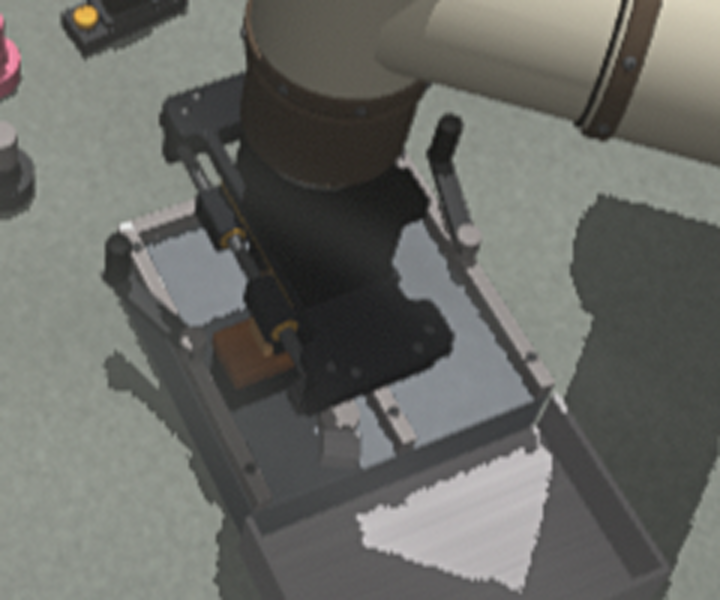

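View pics/w10.png

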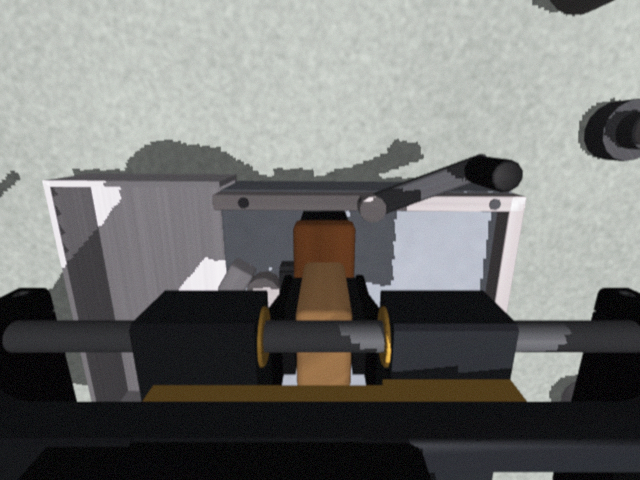

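play_rows(deltas=[[0, -0.5, 0.02, 0, 0, 0, 15], [0, -1, 0.02, 0, 0, 0, 15], [0, -1.5, 0.02, 0, 0, 0, 15], [0, -2, 0.02, 0, 0, 0, 15], [0, -2.4, 0.02, 0, 0, 0, 15], [0, -2.8, 0.02, 0, 0, 0, 15], [0, -3.2, 0.02, 0, 0, 0, 15], [0, -3.6, 0.02, 0, 0, 0, 15], [0, -3.8, 0.02, 0, 0, 0, 15], [0, -3.8, 0.02, 0, 0, 0, 15]])

```text
time_s: 18.75
tcp_pos: [0.5914, 0.3695, 0.1221]
ee_rot: [[0.99, -0.138, 0.001], [-0.138, -0.99, 0.0], [0.001, -0.001, -1.0]]
wrist_force: [0.1, 0.2, -1.6]
gripper_width: 0.252
```

Run:
```python
from h import *
plan([*bed(.0545,.105),.122],82.1)
c=cap("scene");save(c,"s11.png",(300,540,240,440),3)
c=cap("wrist");save(c,"w11.png")
```

```text
t 18.75 pos [0.5914 0.3695 0.1221] yaw -97.9 q6 36.8 F [ 0.1  0.2 -1.6] w 21.9
shift [-0.01, 0.28, 0.0] rows 1
 opt q6->-129 turn wz=35.99 (rows 21) wxy [-0.01 -0.01]
 opt q6->51 turn wz=-0.01 (rows 1) wxy [-0.01 -0.01]
```

View pics/s11.png

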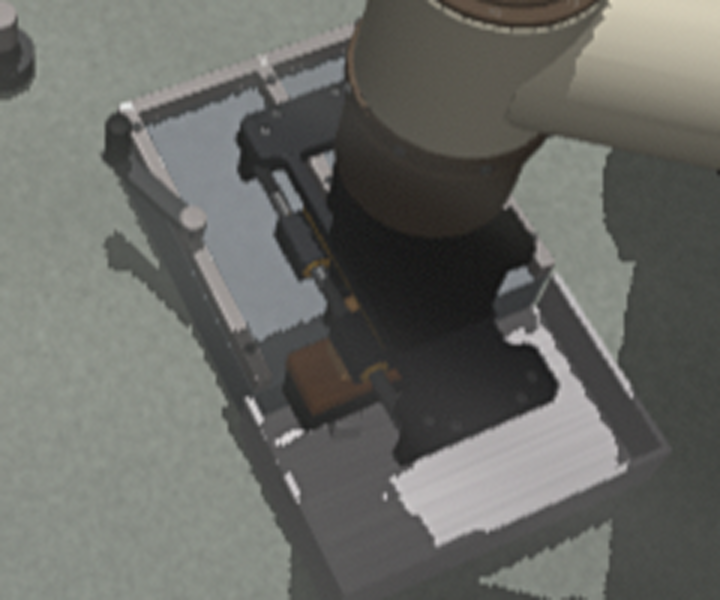

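View pics/w11.png

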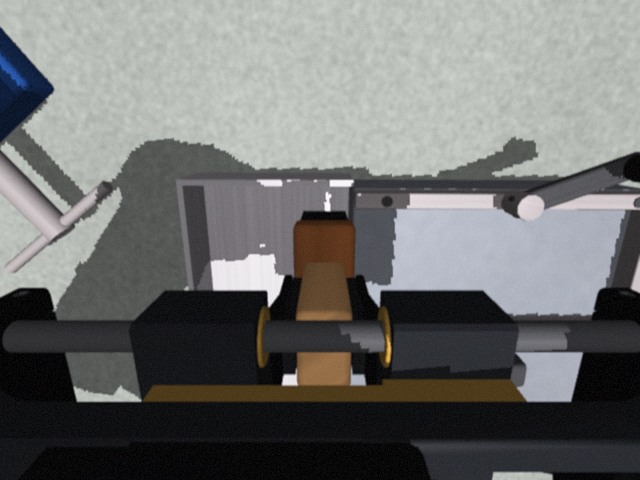

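Run:
```python
from h import *
plan([*bed(-.0395,-.073),.205],82.1)
```

```text
t 18.85 pos [0.5913 0.3685 0.1221] yaw -97.9 q6 36.8 F [ 0.1 -0.3 -1.9] w 21.8
shift [-3.76, 7.37, -3.32] rows 5
 opt q6->-121 turn wz=35.99 (rows 21) wxy [-0.   -0.01]
 opt q6->59 turn wz=-0.01 (rows 1) wxy [-0.   -0.01]
```

play_rows(deltas=[[0, 0, -1.7, 0, 0, 0, 15], [0, 0, -3.3, 0, 0, 0, 15], [-0.7, 1.4, -3.3, 0, 0, 0, 15], [-1.4, 2.8, -3.3, 0, 0, 0, 15], [-2.1, 4.2, -3.3, 0, 0, 0, 15], [-2.8, 5.6, -3.3, 0, 0, 0, 15], [-3.4, 6.8, -3.3, 0, 0, 0, 15], [-3.76, 7.37, -3.3, 0, 0, 0, 15], [-3.76, 7.37, -3.3, 0, 0, 0, 15], [-3.76, 7.37, -3.3, 0, 0, 0, 15], [-3.76, 7.37, -2.5, 0, 0, 0, 15], [-3.76, 7.37, -1.5, 0, 0, 0, 15]])

```text
time_s: 20.05
tcp_pos: [0.4745, 0.2007, 0.1603]
ee_rot: [[0.99, -0.138, 0.005], [-0.138, -0.99, 0.003], [0.004, -0.004, -1.0]]
wrist_force: [0.7, 1.2, -2.8]
gripper_width: 0.25
```

Run:
```python
from h import *
plan([*bed(-.0395,-.073),.122],82.1)
c=cap("wrist");save(c,"w12.png")
for x in(-.099,-.089,-.005,.005):print(x,w2px(c,[*bed(x,-.03),.066]).round(1))
c=cap("top");save(c,"t12.png",(110,280,210,335),4.5)
```

```text
t 20.05 pos [0.4745 0.2007 0.1603] yaw -97.9 q6 41.0 F [ 0.7  1.2 -2.8] w 21.7
shift [-0.08, 0.08, 1.53] rows 1
 opt q6->-121 turn wz=35.99 (rows 21) wxy [-0.04 -0.05]
 opt q6->59 turn wz=-0.01 (rows 1) wxy [-0.04 -0.05]
-0.099 [273.8 312.3]
-0.089 [273.3 301.2]
-0.005 [268.7 198.6]
0.005 [268.1 185.2]
```

View pics/w12.png

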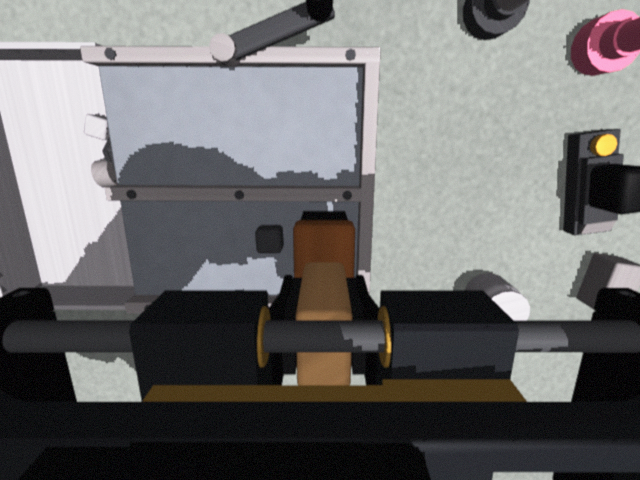

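View pics/t12.png

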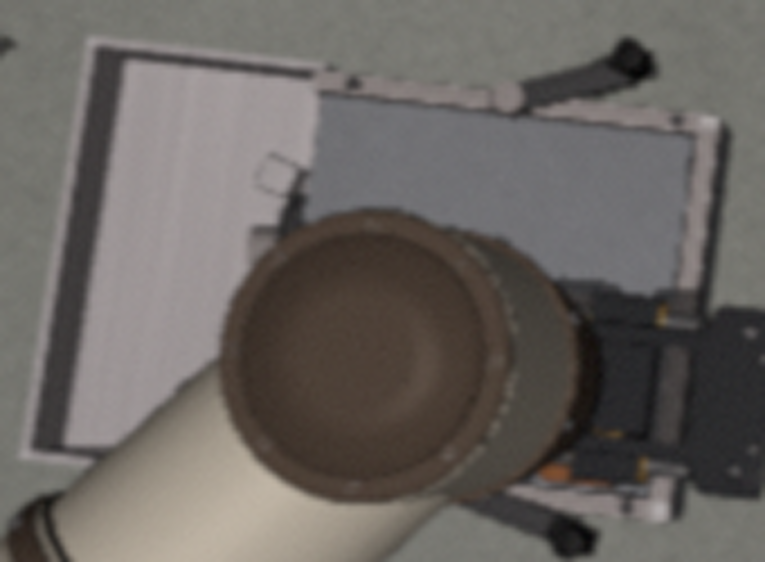

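play_rows(deltas=[[-0.06, 0.03, 0, -0.04, -0.05, 0, 15], [-0.06, 0.03, 0.7, -0.04, -0.05, 0, 15], [-0.06, 0.03, 1.2, -0.04, -0.05, 0, 15], [-0.06, 0.03, 1.4, -0.04, -0.05, 0, 15], [-0.06, 0.03, 1.4, -0.04, -0.05, 0, 15]])

```text
time_s: 20.65
tcp_pos: [0.4718, 0.1991, 0.125]
ee_rot: [[0.99, -0.138, -0.003], [-0.138, -0.99, -0.002], [-0.003, 0.003, -1.0]]
wrist_force: [0.5, 0.2, -2.0]
gripper_width: 0.249
```

Run:
```python
from h import *
plan([*bed(-.0395,.1),.122],82.1)
q=r.sense()["tcp_pos"][:2]-BO;print(q@[np.cos(BY),np.sin(BY)],q@[-np.sin(BY),np.cos(BY)])
```

```text
t 20.65 pos [0.4718 0.1991 0.125 ] yaw -97.9 q6 41.0 F [ 0.5  0.2 -2. ] w 21.6
shift [0.03, -6.93, 0.1] rows 4
 opt q6->-135 turn wz=36.00 (rows 21) wxy [0.03 0.03]
 opt q6->45 turn wz=-0.00 (rows 1) wxy [0.03 0.03]
-0.0402723052243206 -0.0731168264595187
```

play_rows(deltas=[[0.02, -0.2, 0.1, 0.03, 0.03, 0, 15], [0.02, -0.6, 0.1, 0.03, 0.03, 0, 15], [0.02, -1.2, 0.1, 0.03, 0.03, 0, 15], [0.02, -1.8, 0.1, 0.03, 0.03, 0, 15], [0.02, -2.4, 0.1, 0.03, 0.03, 0, 15], [0.02, -3, 0.1, 0.03, 0.03, 0, 15], [0.02, -3.6, 0.1, 0.03, 0.03, 0, 15], [0.02, -4.2, 0.1, 0.03, 0.03, 0, 15], [0.02, -4.8, 0.1, 0.03, 0.03, 0, 15]])

```text
time_s: 21.55
tcp_pos: [0.4884, 0.3188, 0.1216]
ee_rot: [[0.99, -0.138, -0.001], [-0.138, -0.99, -0.0], [-0.001, 0.001, -1.0]]
wrist_force: [-0.8, -0.1, -1.5]
gripper_width: 0.253
```

play_rows(deltas=[[0, -0.4, 0, 0, 0, 0, 15], [0, -0.8, 0, 0, 0, 0, 15], [0, -1.2, 0, 0, 0, 0, 15], [0, -1.6, 0, 0, 0, 0, 15], [0, -2, 0, 0, 0, 0, 15], [0, -2.4, 0, 0, 0, 0, 15], [0, -2.5, 0, 0, 0, 0, 15], [0, -2.5, 0, 0, 0, 0, 15], [0, -2.5, -1.5, 0, 0, 0, 15], [0, -2.5, -3, 0, 0, 0, 15], [0, -2.5, -3.8, 0, 0, 0, 15]])

```text
time_s: 22.65
tcp_pos: [0.4981, 0.3798, 0.2205]
ee_rot: [[0.99, -0.138, 0.003], [-0.138, -0.99, 0.003], [0.003, -0.003, -1.0]]
wrist_force: [0.6, 0.2, -1.4]
gripper_width: 0.256
```

Run:
```python
from h import *
plan([.47,-.13,.22],88)
c=cap("wrist");save(c,"w13.png")
```

```text
t 22.65 pos [0.4981 0.3798 0.2205] yaw -97.9 q6 29.9 F [ 0.6  0.2 -1.4] w 22.3
shift [1.7, 20.35, -0.04] rows 11
 opt q6->-77 turn wz=34.81 (rows 21) wxy [-0.04 -0.03]
 opt q6->103 turn wz=-1.19 (rows 1) wxy [-0.04 -0.03]
```

View pics/w13.png

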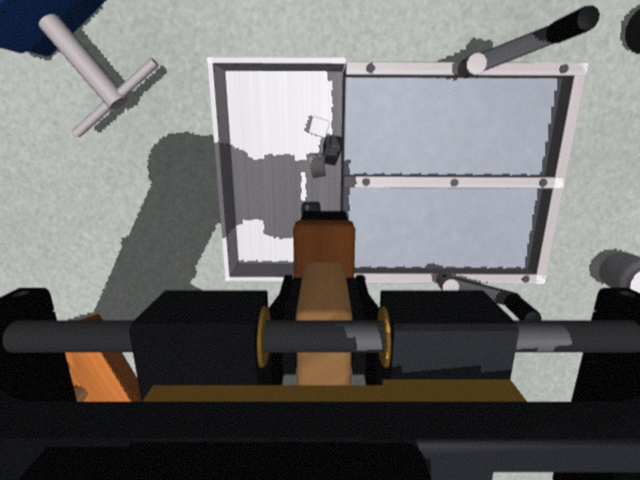

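Run:
```python
from h import *
plan([.483,-.132,.21],88.2)
c=cap("scene");save(c,"s14.png",(380,530,320,440),5)
```

```text
t 22.7 pos [0.4991 0.3806 0.2235] yaw -97.9 q6 29.9 F [0.8 0.3 1.2] w 21.7
shift [2.18, 20.4, 0.41] rows 11
 opt q6->-77 turn wz=34.77 (rows 21) wxy [-0.08 -0.07]
 opt q6->103 turn wz=-1.23 (rows 1) wxy [-0.08 -0.07]
```

View pics/s14.png

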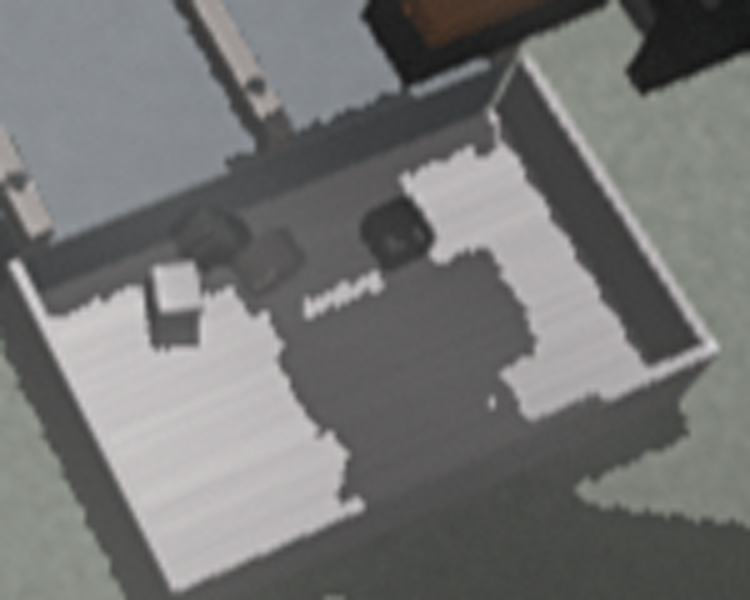

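play_rows(deltas=[[0.2, 1.7, 0, 0, 0, 0, 15], [0.4, 3.5, 0, 0, 0, -0.2, 15], [0.6, 5.3, 0, -0.06, -0.05, -0.4, 15], [0.8, 7.1, 0, -0.06, -0.05, -0.5, 15], [1, 8.9, 0.2, -0.06, -0.05, -0.6, 15], [1.2, 10.7, 0.2, -0.06, -0.05, -0.8, 15], [1.4, 12.5, 0.2, -0.06, -0.05, -1, 15], [1.6, 14.3, 0.2, -0.06, -0.05, -1.1, 15], [1.8, 16.1, 0.3, -0.06, -0.05, -1.23, 15], [2, 17.9, 0.4, -0.06, -0.05, -1.23, 15], [2.1, 19.5, 0.4, -0.06, -0.05, -1.23, 15], [2.18, 20.4, 0.4, -0.06, -0.05, -1.23, 15]])

```text
time_s: 23.95
tcp_pos: [0.4783, -0.1357, 0.2049]
ee_rot: [[0.999, -0.034, -0.009], [-0.034, -0.999, -0.005], [-0.009, 0.005, -1.0]]
wrist_force: [1.3, 0.6, -2.7]
gripper_width: 0.252
```

play_rows(deltas=[[0, 0, 0, 0, 0, 0, 15], [0, 0, 0, 0, 0, 0, 15]])

```text
time_s: 24.15
tcp_pos: [0.4794, -0.1335, 0.2054]
ee_rot: [[0.999, -0.033, -0.008], [-0.033, -0.999, -0.005], [-0.008, 0.005, -1.0]]
wrist_force: [-0.5, 0.3, -1.8]
gripper_width: 0.249
```

Run:
```python
from h import *
plan([.4835,-.132,.076],88.2)
c=cap("wrist");save(c,"w15.png")
a=np.radians(-1.7)
for x,y in[(50,28),(50,-28)]:
    print(w2px(c,[.4765+np.cos(a)*x/1e3-np.sin(a)*y/1e3,-.1318+np.sin(a)*x/1e3+np.cos(a)*y/1e3,.018]))
c=cap("top");save(c,"t15.png")
```

```text
t 24.15 pos [ 0.4794 -0.1335  0.2054] yaw -91.9 q6 84.7 F [-0.5  0.3 -1.8] w 21.6
shift [0.2, -0.09, 5.18] rows 3
 opt q6->-77 turn wz=35.95 (rows 21) wxy [0.06 0.09]
 opt q6->103 turn wz=-0.05 (rows 1) wxy [0.06 0.09]
[292.49882359 165.93388359]
[349.33003102 165.71898109]
```

View pics/w15.png

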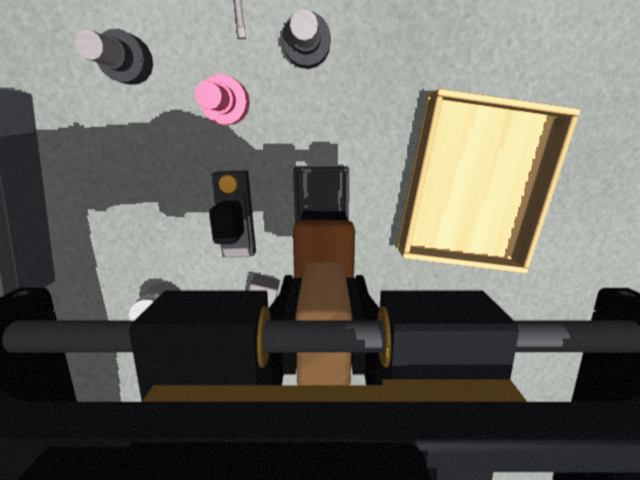

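play_rows(deltas=[[0.2, -0.09, 1, 0.06, 0.09, 0, 15], [0.2, -0.09, 2.8, 0.06, 0.09, 0, 15], [0.2, -0.09, 4.4, 0.06, 0.09, 0, 15], [0.2, -0.09, 5, 0.06, 0.09, 0, 15], [0.2, -0.09, 5.15, 0.06, 0.09, 0, 15], [0.2, -0.09, 5.15, 0.06, 0.09, 0, 15]])

```text
time_s: 24.85
tcp_pos: [0.4853, -0.131, 0.078]
ee_rot: [[1.0, -0.029, 0.002], [-0.029, -1.0, -0.0], [0.002, 0.0, -1.0]]
wrist_force: [0.3, 0.2, -1.3]
gripper_width: 0.249
```

Run:
```python
from h import *
plan([.4835,-.132,.0735],88.2)
c=cap("wrist");save(c,"w16.png",(200,440,100,280),3)
```

```text
t 24.85 pos [ 0.4853 -0.131   0.078 ] yaw -91.7 q6 84.8 F [ 0.3  0.2 -1.3] w 21.7
shift [-0.07, 0.04, 0.18] rows 1
 opt q6->-77 turn wz=36.02 (rows 21) wxy [ 0.   -0.03]
 opt q6->103 turn wz=0.02 (rows 1) wxy [ 0.   -0.03]
```

View pics/w16.png

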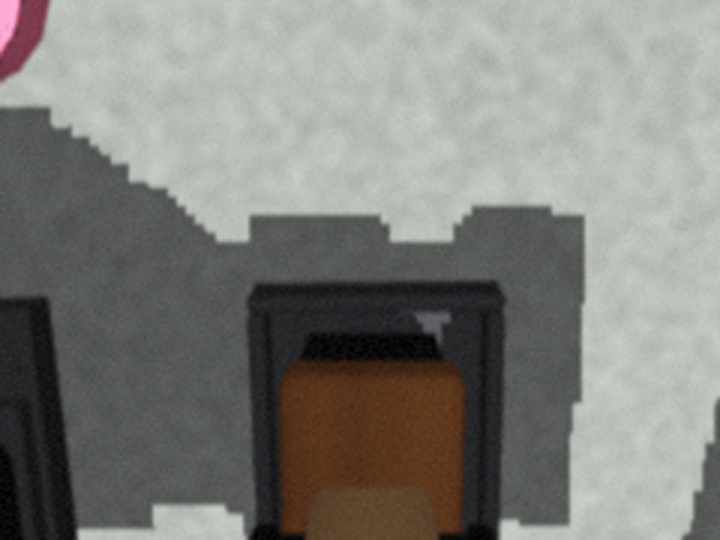

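play_rows(deltas=[[-0.07, 0.04, 0.1, 0, 0, 0, 15], [-0.07, 0.04, 0.17, 0, 0, 0, 15], [-0.07, 0.04, 0.17, 0, 0, 0, 15]])

```text
time_s: 25.2
tcp_pos: [0.4832, -0.1327, 0.0743]
ee_rot: [[1.0, -0.031, 0.004], [-0.031, -1.0, -0.0], [0.004, -0.0, -1.0]]
wrist_force: [0.5, 0.2, -1.8]
gripper_width: 0.251
```

play_rows(deltas=[[0, 0, 0.06, 0, 0, 0, 15], [0, 0, 0.1, 0, 0, 0, 15], [0, 0, 0.1, 0, 0, 0, 15]])

```text
time_s: 25.5
tcp_pos: [0.483, -0.1328, 0.0712]
ee_rot: [[1.0, -0.031, 0.002], [-0.031, -1.0, -0.0], [0.002, 0.0, -1.0]]
wrist_force: [-0.0, -1.1, -2.3]
gripper_width: 0.248
```

play_rows(deltas=[[0, 0, 0.05, 0, 0, 0, 15], [0, 0, 0.1, 0, 0, 0, 15], [0, 0, 0.1, 0, 0, 0, 15]])

```text
time_s: 25.8
tcp_pos: [0.4833, -0.1328, 0.0698]
ee_rot: [[1.0, -0.031, 0.003], [-0.031, -1.0, -0.0], [0.003, 0.0, -1.0]]
wrist_force: [-3.1, 0.4, 6.6]
gripper_width: 0.252
```

play_rows(deltas=[[0, 0, 0, 0, 0, 0, 50], [0, 0, 0, 0, 0, 0, 50], [0, 0, 0, 0, 0, 0, 50], [0, 0, 0, 0, 0, 0, 50], [0, 0, -1.5, 0, 0, 0, 50], [0, 0, -3, 0, 0, 0, 50], [0, 0, -5, 0, 0, 0, 50], [0, 0, -6, 0, 0, 0, 50]])

```text
time_s: 26.6
tcp_pos: [0.4845, -0.1331, 0.2232]
ee_rot: [[0.999, -0.031, 0.009], [-0.031, -1.0, -0.001], [0.009, 0.001, -1.0]]
wrist_force: [2.3, 0.2, 1.2]
gripper_width: 0.575
```

Run:
```python
from h import *
c=cap("wrist");save(c,"w17.png")
c=cap("scene");save(c,"s17.png",(190,400,100,280),3.5)
print(r.sense()["tcp_pos"])
for cam in ("wrist","scene"):
  for n in("plane1","jack1","brush","stand"):print(cam,n,[(np.round(d["centre"],3).tolist(),round(float(d["score"]),2)) for d in r.spot_in(cam,n)])
```

```text
[ 0.48531715 -0.13294601  0.22341668]
wrist plane1 [([0.484, -0.047, 0.024], 0.81), ([0.395, -0.077, 0.028], 0.25)]
wrist jack1 [([0.592, -0.047, 0.022], 0.88), ([0.627, 0.037, 0.023], 0.81), ([0.632, -0.128, 0.023], 0.79)]
wrist brush [([0.491, -0.134, 0.068], 0.65)]
wrist stand [([0.486, -0.129, 0.008], 0.56)]
scene plane1 [([0.492, -0.031, 0.026], 0.64)]
scene jack1 [([0.634, 0.05, 0.02], 0.74), ([0.644, -0.112, 0.022], 0.72), ([0.736, -0.133, 0.024], 0.61)]
scene brush [([0.482, -0.123, 0.054], 0.85), ([0.62, 0.208, 0.078], 0.72)]
scene stand [([0.53, 0.332, 0.05], 0.21)]
```

View pics/w17.png

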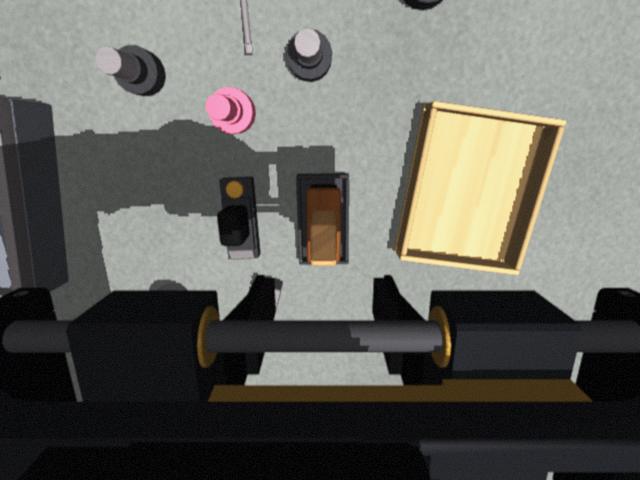

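View pics/s17.png

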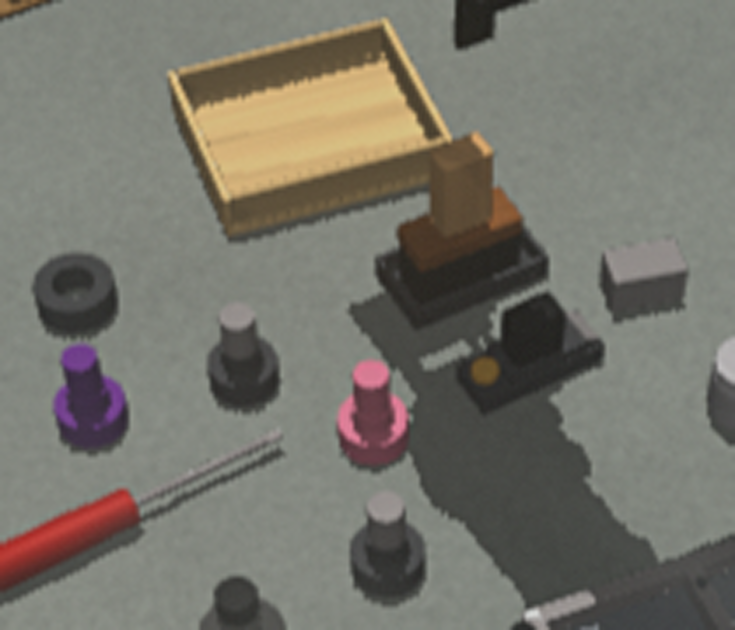

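Run:
```python
from h import *
c=cap("top")
f=lambda u,v:(285+(u+.5)/3.1-.5,160+(v+.5)/3.1-.5)
P=[px2w(c,*f(*p),.034)[:2] for p in [(487,243),(663,265),(643,482),(460,460)]]
print(np.round(P,4),np.mean(P,0),np.linalg.norm(P[0]-P[1]),np.linalg.norm(P[0]-P[3]),np.linalg.norm(P[1]-P[2]),np.degrees(np.arctan2(*(P[0]-P[3])[::-1])),np.degrees(np.arctan2(*(P[1]-P[2])[::-1])),np.degrees(np.arctan2(*(P[0]-P[1])[::-1]))-90)
Q=[px2w(c,*f(*p),.016)[:2] for p in [(191,345),(235,344),(242,466),(197,467)]]
print("plane",np.round(Q,4),np.mean(Q,0),np.degrees(np.arctan2(*(Q[0]-Q[3])[::-1])),np.degrees(np.arctan2(*(Q[1]-Q[2])[::-1])))
G=[px2w(c,*f(*p),.058)[:2] for p in [(204,381),(236,380),(236,427),(206,428)]]
print("grip",np.round(G,4),np.mean(G,0))
print("jackL",px2w(c,*f(95,193),.062),"jackR",px2w(c,*f(328,176),.062),"base",px2w(c,*f(94,204),.02),px2w(c,*f(319,188),.02))
w=cap("wrist");save(w,"w18.png",(200,380,20,280),2.3)
for n,p in [("box",p) for p in P]+[("pl",p) for p in Q]:print(n,w2px(w,[*p,.034 if n=="box" else .016]).round(1))
```

```text
[[ 0.5916 -0.2419]
 [ 0.5719 -0.369 ]
 [ 0.4161 -0.3438]
 [ 0.4353 -0.2138]] [ 0.50372891 -0.29211735] 0.12859640123238017 0.15877702439100738 0.15782045755860125 -10.214268907935306 -9.18693673974316 -8.807065440349717
plane [[ 0.5244 -0.0246]
 [ 0.5242 -0.057 ]
 [ 0.4352 -0.0588]
 [ 0.4354 -0.026 ]] [ 0.47978342 -0.04163173] 0.8992602649970943 1.173674855933178
grip [[ 0.4959 -0.0309]
 [ 0.4959 -0.0535]
 [ 0.463  -0.0523]
 [ 0.4628 -0.0311]] [ 0.47940358 -0.04193811]
jackL [0.63168338 0.04248533 0.062     ] jackR [ 0.63935494 -0.12421038  0.062     ] base [0.63058825 0.04386656 0.02      ] [ 0.63795555 -0.12319866  0.02      ]
box [438.   95.8]
box [572.6 113.8]
box [523.6 269.6]
box [401.9 256.1]
pl [217.9 174.5]
pl [249.1 173.6]
pl [258.2 254.9]
pl [228.6 255.7]
```

View pics/w18.png

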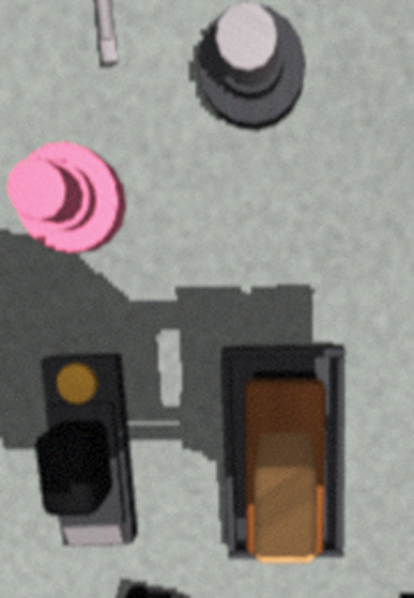

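Run:
```python
from h import *
plan([.4795,-.0417,.16],1)
```

```text
t 27.2 pos [ 0.4825 -0.1327  0.2181] yaw -91.8 q6 84.9 F [-0.1  0.3  0.5] w 50.0
shift [-0.24, -3.64, 2.32] rows 3
 opt q6->-174 turn wz=53.44 (rows 32) wxy [ 0.   -0.01]
 opt q6->6 turn wz=17.44 (rows 11) wxy [ 0.   -0.01]
```

play_rows(deltas=[[-0.24, -1, 0, 0, 0, 1.6, 60], [-0.24, -2.4, 0, 0, 0, 3.2, 60], [-0.24, -3.64, 0.2, 0, 0, 4.9, 60], [-0.24, -3.64, 0.5, 0, 0, 6.6, 60], [-0.24, -3.64, 0.8, 0, 0, 8.2, 60], [-0.24, -3.64, 1.1, 0, 0, 9.9, 60], [-0.24, -3.64, 1.4, 0, 0, 11.6, 60], [-0.24, -3.64, 1.6, 0, 0, 13.3, 60], [-0.24, -3.64, 1.8, 0, 0, 15, 60], [-0.24, -3.64, 2, 0, 0, 16.5, 60], [-0.24, -3.64, 2, 0, 0, 17.44, 60], [-0.24, -3.64, 2, 0, 0, 17.44, 60]])

```text
time_s: 28.4
tcp_pos: [0.4796, -0.0416, 0.1684]
ee_rot: [[0.018, -1.0, 0.002], [-1.0, -0.018, -0.0], [0.0, -0.002, -1.0]]
wrist_force: [-0.3, -0.7, -0.6]
gripper_width: 0.694
```

Run:
```python
from h import *
c=cap("wrist");save(c,"w19.png")
a=np.radians(1)
for x,y,z in[(18,0,58),(-18,0,58),(0,12,58),(0,-12,58),(45,17,16),(45,-17,16),(-45,-17,16)]:
    x/=1e3;y/=1e3;z/=1e3
    print(w2px(c,[.4795+np.cos(a)*x-np.sin(a)*y,-.0417+np.sin(a)*x+np.cos(a)*y,z]).round(0))
plan([.4795,-.0417,.029],1)
```

```text
[302. 235.]
[346. 235.]
[324. 249.]
[324. 220.]
[276. 240.]
[275. 204.]
[373. 204.]
t 28.45 pos [ 0.4797 -0.0416  0.1686] yaw -178.9 q6 -13.4 F [-0.2 -0.3  0.5] w 59.7
shift [0.0, 0.02, 5.58] rows 3
 opt q6->-174 turn wz=36.02 (rows 21) wxy [-0.02 -0.  ]
 opt q6->6 turn wz=0.02 (rows 1) wxy [-0.02 -0.  ]
```

View pics/w19.png

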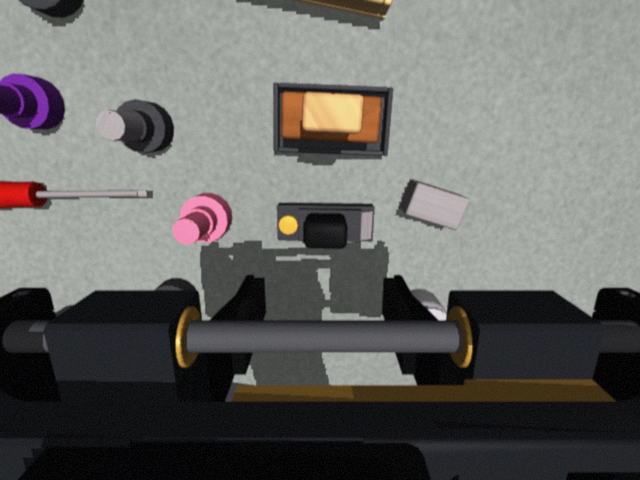

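play_rows(deltas=[[0, 0.02, 1.5, 0, 0, 0, 60], [0, 0.02, 3.5, 0, 0, 0, 60], [0, 0.02, 5, 0, 0, 0, 60], [0, 0.02, 5.5, 0, 0, 0, 60], [0, 0.02, 5.55, 0, 0, 0, 60], [0, 0.02, 5.55, 0, 0, 0, 28], [0, 0.02, 5.55, 0, 0, 0, 28], [0, 0.02, 5.55, 0, 0, 0, 28], [0, 0.02, 5.55, 0, 0, 0, 28], [0, 0.02, 5.55, 0, 0, 0, 28], [0, 0.02, 5.55, 0, 0, 0, 28]])

```text
time_s: 29.55
tcp_pos: [0.4796, -0.0416, 0.0309]
ee_rot: [[0.018, -1.0, 0.003], [-1.0, -0.018, -0.0], [0.0, -0.003, -1.0]]
wrist_force: [-2.7, 0.9, 6.2]
gripper_width: 0.411
```

```bash
cat >> h.py <<'E'
CO=np.array([.5037,-.292]);CY=np.radians(-9.4)
def box(x,y):
    c,s_=np.cos(CY),np.sin(CY);return CO+np.array([c*x-s_*y,s_*x+c*y])
E
python3 - <<'E'
from h import *
plan([.4797,-.0416,.16])
plan([*box(0,-.032),.16],-9.4)
E
```

```text
t 29.55 pos [ 0.4796 -0.0416  0.0309] yaw -179.0 q6 -13.5 F [-2.7  0.9  6.2] w 35.7
shift [0.0, -0.02, -5.16] rows 3
tiltcorr [-0.03 -0.    0.  ]
t 29.55 pos [ 0.4796 -0.0416  0.0309] yaw -179.0 q6 -13.5 F [-2.7  0.9  6.2] w 35.7
shift [11.29, -0.57, -5.16] rows 7
 opt q6->-156 turn wz=38.07 (rows 23) wxy [-0.03 -0.  ]
 opt q6->24 turn wz=2.07 (rows 2) wxy [-0.03 -0.  ]
```

play_rows(deltas=[[0, 0, -0.6, 0, 0, 0, 28], [0, 0, -2.5, 0, 0, 0, 28], [0, 0, -4.4, 0, 0, 0, 28], [0, 0, -6.2, 0, 0, 0, 28], [1.5, -0.1, -6.2, 0, 0, 0.5, 28], [3.2, -0.2, -6.2, 0, 0, 1, 28], [5, -0.3, -6.2, 0, 0, 1.5, 28], [6.8, -0.4, -6.2, 0, 0, 2.07, 28], [8.6, -0.5, -6.2, 0, 0, 2.07, 28], [10.2, -0.57, -6.2, 0, 0, 2.07, 28], [11.29, -0.57, -6.2, 0, 0, 2.07, 28], [11.29, -0.57, -6.2, 0, 0, 2.07, 28]])

```text
time_s: 30.75
tcp_pos: [0.4978, -0.3264, 0.1838]
ee_rot: [[-0.167, -0.986, 0.001], [-0.986, 0.167, 0.0], [-0.0, -0.001, -1.0]]
wrist_force: [0.3, -0.1, -3.2]
gripper_width: 0.411
```

Run:
```python
from h import *
plan([*box(0,-.032),.1],-9.4)
c=cap("wrist");save(c,"w20.png")
for x,y in [(75,60),(75,-60),(-75,-60),(-75,60)]:print(x,y,w2px(c,[*box(x/1e3,y/1e3),.034]).round(1))
c=cap("top");save(c,"t20.png",(400,520,210,330),5)
```

```text
t 30.75 pos [ 0.4978 -0.3264  0.1838] yaw 170.4 q6 8.1 F [ 0.3 -0.1 -3.2] w 35.8
shift [-0.12, -0.0, 3.35] rows 2
 opt q6->-156 turn wz=35.96 (rows 21) wxy [-0.02  0.  ]
 opt q6->24 turn wz=-0.04 (rows 1) wxy [-0.02  0.  ]
75 60 [248.7 315.1]
75 -60 [240.1 196.2]
-75 -60 [406.3 195.7]
-75 60 [398.6 314.8]
```

View pics/w20.png

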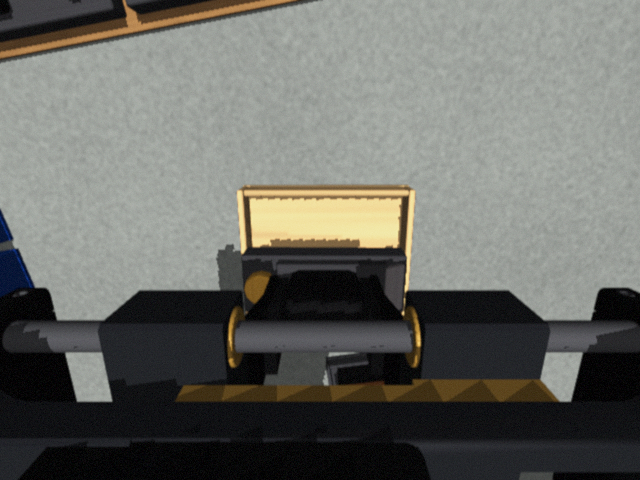

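View pics/t20.png

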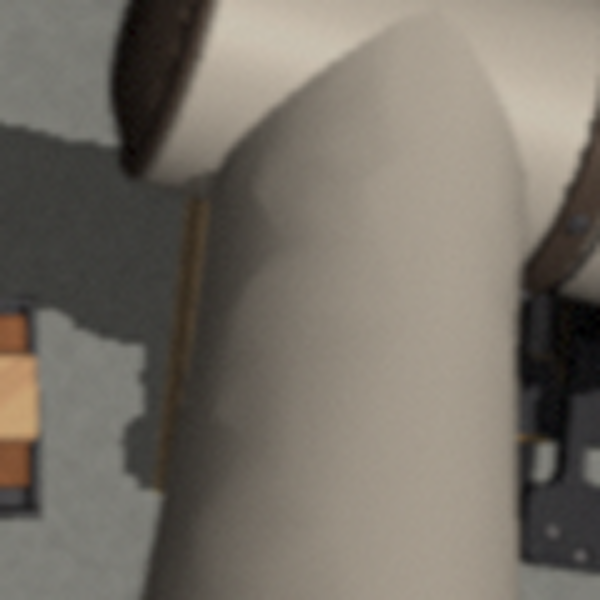

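play_rows(deltas=[[-0.1, 0.1, 1.5, 0, 0, 0, 28], [-0.1, 0.1, 3.2, 0, 0, 0, 28], [-0.1, 0.1, 4.6, 0, 0, 0, 28], [-0.1, 0.1, 5.4, 0, 0, 0, 28], [-0.1, 0.1, 5.7, 0, 0, 0, 28], [-0.1, 0.1, 5.78, 0, 0, 0, 28], [-0.1, 0.1, 5.78, 0, 0, 0, 28]])

```text
time_s: 31.55
tcp_pos: [0.4977, -0.3205, 0.0417]
ee_rot: [[-0.161, -0.987, 0.004], [-0.987, 0.161, -0.001], [0.0, -0.004, -1.0]]
wrist_force: [-0.7, -1.1, -2.6]
gripper_width: 0.411
```

play_rows(deltas=[[0, 0, 0.1, 0, 0, 0, 28], [0, 0, 0.17, 0, 0, 0, 28], [0, 0, 0.17, 0, 0, 0, 28]])

```text
time_s: 31.85
tcp_pos: [0.4972, -0.3208, 0.0371]
ee_rot: [[-0.162, -0.987, 0.004], [-0.987, 0.162, -0.001], [-0.0, -0.004, -1.0]]
wrist_force: [0.3, 0.2, -0.8]
gripper_width: 0.409
```

play_rows(deltas=[[0, 0, 0.02, 0, 0, 0, 28], [0, 0, 0.02, 0, 0, 0, 56], [0, 0, 0.02, 0, 0, 0, 56], [0, 0, 0.02, 0, 0, 0, 56], [0, 0, -1, 0, 0, 0, 56], [0, 0, -3, 0, 0, 0, 56], [0, 0, -5, 0, 0, 0, 56], [0, 0, -6.5, 0, 0, 0, 56]])

```text
time_s: 32.65
tcp_pos: [0.497, -0.3212, 0.2024]
ee_rot: [[-0.162, -0.987, 0.006], [-0.987, 0.162, -0.002], [0.001, -0.006, -1.0]]
wrist_force: [0.3, 0.1, -0.6]
gripper_width: 0.647
```

Run:
```python
from h import *
c=cap("wrist");save(c,"w21.png",(180,480,120,340),2.6)
c=cap("scene");save(c,"s21.png",(190,400,90,290),3)
r.capture("scene")
for n in("plane1","jack1"):print(n,[(np.round(d["centre"],3).tolist(),round(float(d["score"]),2)) for d in r.spot_in("scene",n)])
plan([.6382,-.1235,.17],90)
plan([.631,.0435,.17],90)
```

```text
plane1 [([0.505, -0.31, 0.031], 0.91)]
jack1 [([0.597, -0.036, 0.02], 0.69), ([0.736, -0.132, 0.02], 0.66), ([0.594, 0.06, 0.02], 0.65), ([0.645, -0.113, 0.02], 0.61)]
t 32.9 pos [ 0.4957 -0.3203  0.1981] yaw 170.6 q6 7.9 F [-0.1  0.   0.4] w 55.8
shift [-8.69, -4.34, 1.14] rows 5
 opt q6->-79 turn wz=16.13 (rows 10) wxy [-0.01  0.01]
 opt q6->101 turn wz=-19.87 (rows 12) wxy [-0.01  0.01]
t 32.9 pos [ 0.4957 -0.3203  0.1981] yaw 170.6 q6 7.9 F [-0.1  0.   0.4] w 55.8
shift [-15.24, -2.97, 1.14] rows 8
 opt q6->-94 turn wz=16.13 (rows 10) wxy [-0.01  0.01]
 opt q6->86 turn wz=-19.87 (rows 12) wxy [-0.01  0.01]
```

View pics/w21.png

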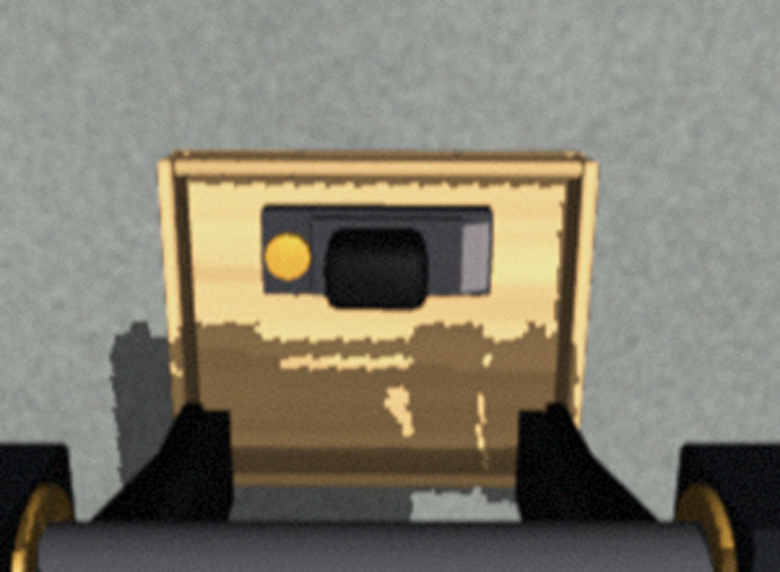

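View pics/s21.png

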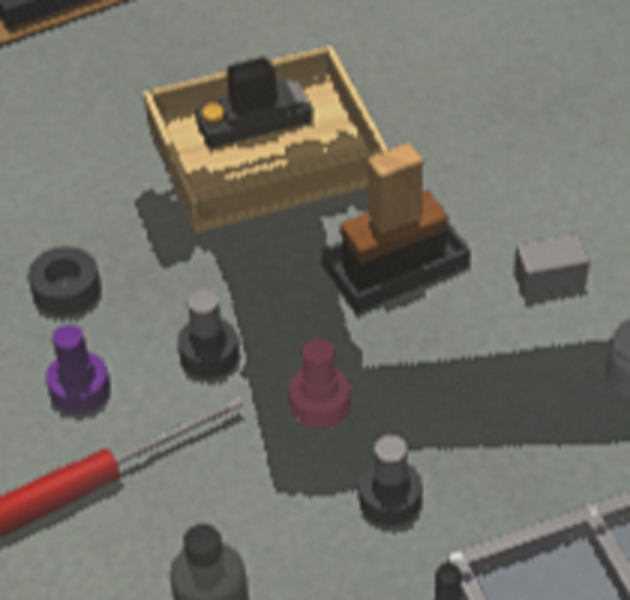

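Run:
```python
from h import *
plan([.6385,-.1237,.15],-9.4)
```

```text
t 32.9 pos [ 0.4957 -0.3203  0.1981] yaw 170.6 q6 7.9 F [-0.1  0.   0.4] w 55.8
shift [-8.69, -4.36, 1.94] rows 5
 opt q6->-178 turn wz=36.01 (rows 21) wxy [-0.01  0.01]
 opt q6->2 turn wz=0.01 (rows 1) wxy [-0.01  0.01]
```

play_rows(deltas=[[-1.7, -0.8, 0, 0, 0, 0, 50], [-3.4, -1.7, 0, 0, 0, 0, 50], [-5.1, -2.6, 0.3, 0, 0, 0, 50], [-6.8, -3.4, 0.6, 0, 0, 0, 50], [-8.2, -4.1, 0.9, 0, 0, 0, 50], [-8.69, -4.36, 1.3, 0, 0, 0, 50], [-8.69, -4.36, 1.3, 0, 0, 0, 50], [-8.69, -4.36, 1.3, 0, 0, 0, 50]])

```text
time_s: 33.7
tcp_pos: [0.6381, -0.1244, 0.1649]
ee_rot: [[-0.162, -0.987, -0.001], [-0.987, 0.162, -0.0], [0.001, 0.001, -1.0]]
wrist_force: [0.2, 0.3, 0.2]
gripper_width: 0.573
```

Run:
```python
from h import *
c=cap("wrist");save(c,"w22.png")
print(w2px(c,[.6385,-.1237,.062]).round(0),w2px(c,[.6385,-.1237,.0]).round(0))
plan([.6385,-.1237,.039],-9.4)
```

```text
[323. 238.] [323. 220.]
t 33.75 pos [ 0.6383 -0.125   0.1659] yaw 170.6 q6 -12.6 F [-0.1  0.1 -0.3] w 49.6
shift [-0.05, 0.0, 5.08] rows 3
 opt q6->-178 turn wz=36.00 (rows 21) wxy [-0.01 -0.  ]
 opt q6->2 turn wz=-0.00 (rows 1) wxy [-0.01 -0.  ]
```

View pics/w22.png

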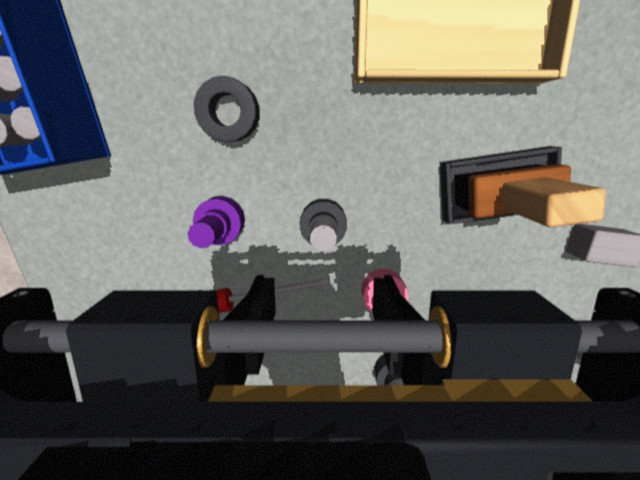

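play_rows(deltas=[[-0.05, 0, 1.5, 0, 0, 0, 50], [-0.05, 0, 3.3, 0, 0, 0, 50], [-0.05, 0, 4.6, 0, 0, 0, 50], [-0.05, 0, 5, 0, 0, 0, 50], [-0.05, 0, 5.06, 0, 0, 0, 50], [-0.05, 0, 5.06, 0, 0, 0, 14], [-0.05, 0, 5.06, 0, 0, 0, 14], [-0.05, 0, 5.06, 0, 0, 0, 14], [-0.05, 0, 5.06, 0, 0, 0, 14], [-0.05, 0, 5.06, 0, 0, 0, 14], [-0.05, 0, 5.06, 0, 0, 0, 14]])

```text
time_s: 34.85
tcp_pos: [0.6397, -0.1227, 0.0411]
ee_rot: [[-0.162, -0.987, 0.003], [-0.987, 0.162, -0.0], [-0.0, -0.003, -1.0]]
wrist_force: [-2.7, 1.0, 4.1]
gripper_width: 0.245
```

Run:
```python
from h import *
plan([*box(.035,.026),.16],-9.4)
```

```text
t 34.85 pos [ 0.6397 -0.1227  0.0411] yaw 170.7 q6 -12.7 F [-2.7  1.   4.1] w 21.3
shift [6.52, 2.86, -4.77] rows 5
 opt q6->-163 turn wz=36.01 (rows 21) wxy [-0.03  0.  ]
 opt q6->17 turn wz=0.01 (rows 1) wxy [-0.03  0.  ]
```

play_rows(deltas=[[0, 0, -0.6, 0, 0, 0, 14], [0, 0, -2.4, 0, 0, 0, 14], [0, 0, -4.2, 0, 0, 0, 14], [1.3, 0.6, -4.8, 0, 0, 0, 14], [2.8, 1.2, -4.8, 0, 0, 0, 14], [4.3, 1.9, -4.8, 0, 0, 0, 14], [5.7, 2.5, -4.8, 0, 0, 0, 14], [6.52, 2.95, -4.8, 0, 0, 0, 14], [6.52, 2.95, -4.8, 0, 0, 0, 14], [6.52, 2.95, -4.8, 0, 0, 0, 14]])

```text
time_s: 35.85
tcp_pos: [0.54, -0.2719, 0.1602]
ee_rot: [[-0.163, -0.987, 0.003], [-0.987, 0.163, -0.0], [-0.001, -0.003, -1.0]]
wrist_force: [0.3, 0.4, -2.1]
gripper_width: 0.247
```

Run:
```python
from h import *
plan([*box(.032,.026),.048],-9.4)
c=cap("wrist");save(c,"w23.png",(150,450,120,340),2.6)
c=cap("scene");save(c,"s23.png",(190,400,90,290),3)
```

```text
t 35.85 pos [ 0.54   -0.2719  0.1602] yaw 170.6 q6 2.0 F [ 0.3  0.4 -2.1] w 21.5
shift [-0.01, 0.04, 4.49] rows 3
 opt q6->-163 turn wz=36.00 (rows 21) wxy [-0.04  0.01]
 opt q6->17 turn wz=0.00 (rows 1) wxy [-0.04  0.01]
```

View pics/w23.png

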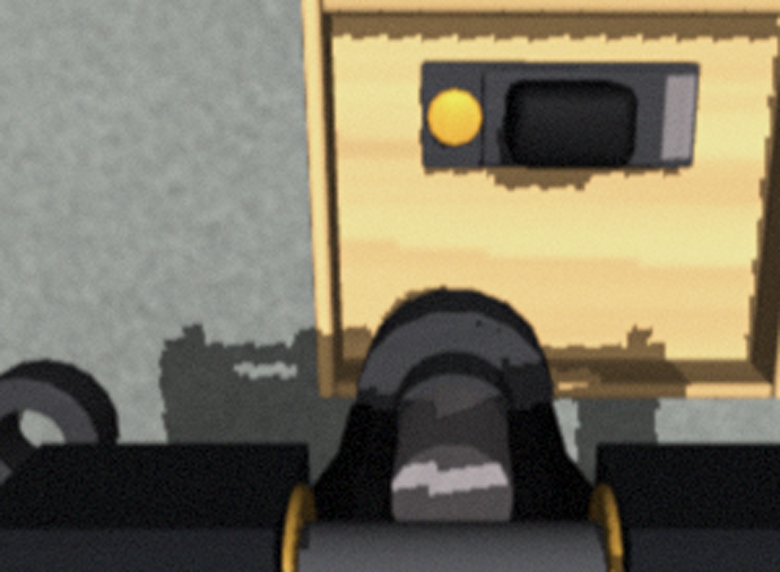

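View pics/s23.png

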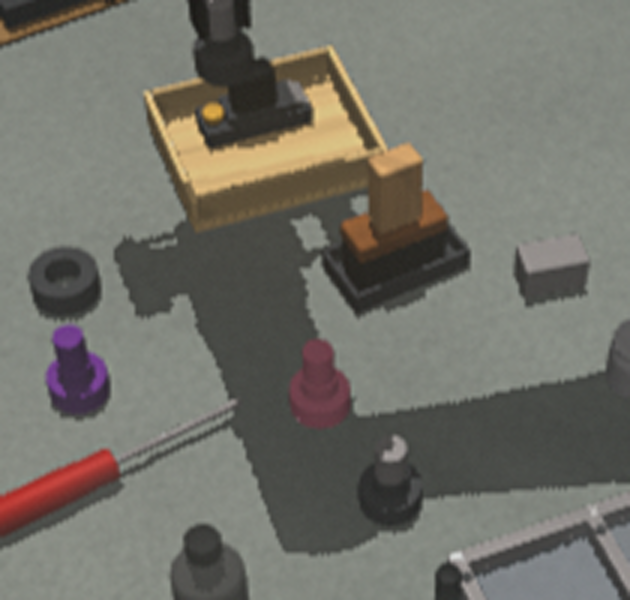

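Run:
```python
from h import *
c=cap("wrist")
def bx(u,v,z):
    X=px2w(c,150+u/2.6,120+v/2.6,z)[:2]-CO
    return np.round([X@[np.cos(CY),np.sin(CY)],X@[-np.sin(CY),np.cos(CY)]],4)
print("far inner",bx(550,15,.034),"near in/out top",bx(650,375,.034),bx(650,397,.034),"left in/out",bx(328,200,.034),bx(310,200,.034))
print("plane corners",[bx(u,v,.016+.006) for u,v in [(422,63),(698,65),(692,166),(424,166)]])
X=r.sense()["tcp_pos"][:2]-CO;print("tcp",X@[np.cos(CY),np.sin(CY)],X@[-np.sin(CY),np.cos(CY)])
```

```text
far inner [ 0.0035 -0.0582] near in/out top [-0.0343  0.0581] [-0.0348  0.0662] left in/out [ 0.0729 -0.0015] [ 0.0787 -0.0015]
plane corners [array([ 0.0428, -0.0437]), array([-0.0455, -0.0433]), array([-0.0461, -0.011 ]), array([ 0.0424, -0.0108])]
tcp 0.03323378339786726 0.026938257231357784
```

play_rows(deltas=[[0, 0, 1.5, 0, 0, 0, 14], [0, 0, 3.2, 0, 0, 0, 14], [0, 0, 4.1, 0, 0, 0, 14], [0, 0, 4.4, 0, 0, 0, 14], [0, 0, 4.5, 0, 0, 0, 14], [0, 0, 4.52, 0, 0, 0, 14]])

```text
time_s: 36.6
tcp_pos: [0.542, -0.2715, 0.0478]
ee_rot: [[-0.161, -0.987, 0.005], [-0.987, 0.161, -0.001], [0.0, -0.005, -1.0]]
wrist_force: [-0.1, -0.9, -2.1]
gripper_width: 0.242
```

play_rows(deltas=[[0, 0, 0.04, 0, 0, 0, 14], [0, 0, 0.04, 0, 0, 0, 45], [0, 0, 0.04, 0, 0, 0, 45], [0, 0, 0.04, 0, 0, 0, 45], [0, 0, -1, 0, 0, 0, 45], [0, 0, -3, 0, 0, 0, 45], [0, 0, -5, 0, 0, 0, 45]])

```text
time_s: 37.3
tcp_pos: [0.5397, -0.2717, 0.1731]
ee_rot: [[-0.162, -0.987, 0.001], [-0.987, 0.162, -0.0], [-0.0, -0.001, -1.0]]
wrist_force: [1.5, 0.2, 0.4]
gripper_width: 0.511
```

Run:
```python
from h import *
c=cap("wrist");save(c,"w24.png",(180,480,120,340),2.6)
c=cap("top");save(c,"t24.png",(285,505,160,350),3.1)
r.capture("top")
for n in("plane1","jack1"):print(n,[(np.round(d["centre"],3).tolist(),round(float(d["score"]),2)) for d in r.spot_in("top",n)])
plan([.59,.055,.165],-9.4)
```

```text
plane1 [([0.493, -0.309, 0.024], 0.45)]
jack1 [([0.589, -0.041, 0.02], 0.86), ([0.588, 0.055, 0.021], 0.62), ([0.542, -0.281, 0.07], 0.58)]
t 37.55 pos [ 0.5399 -0.2714  0.1722] yaw 170.6 q6 2.1 F [-0.   0.8 -1. ] w 45.0
shift [-13.21, 0.15, 0.3] rows 7
 opt q6->165 turn wz=-35.99 (rows 21) wxy [-0.04  0.01]
 opt q6->-15 turn wz=0.01 (rows 1) wxy [-0.04  0.01]
```

View pics/w24.png

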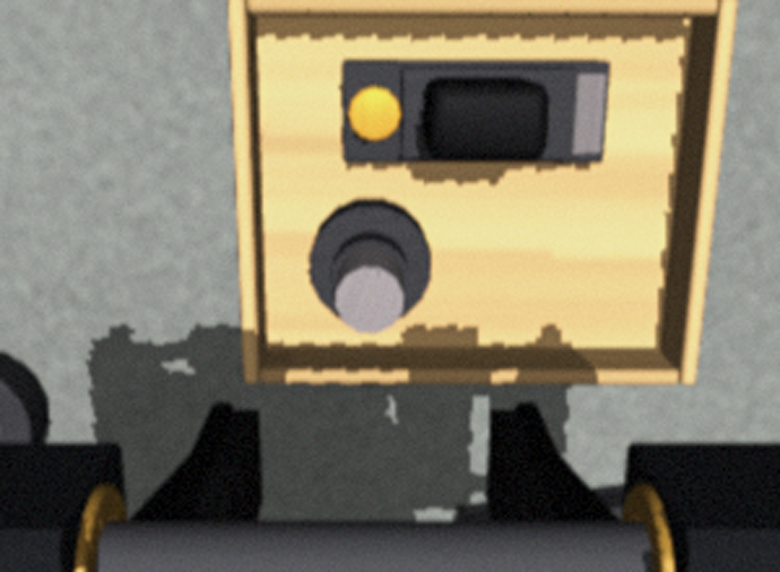

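View pics/t24.png

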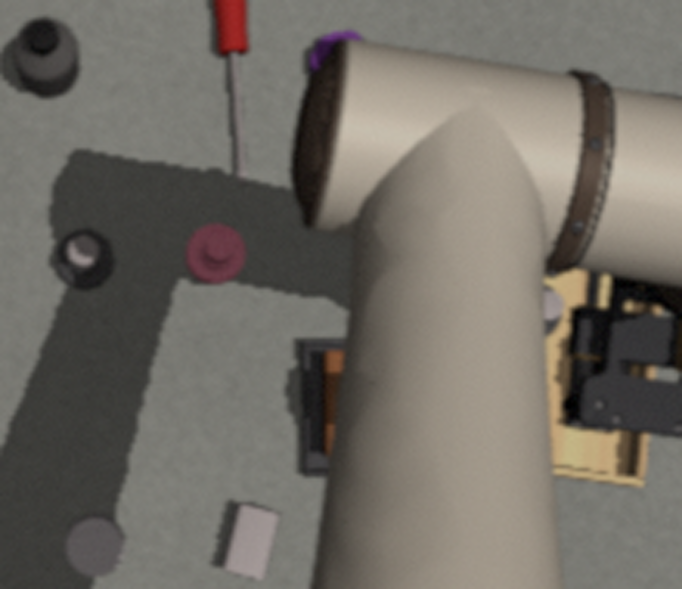

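Run:
```python
from h import *
c=cap("top")
f=lambda u,v:(285+(u+.5)/3.1-.5,160+(v+.5)/3.1-.5)
a=px2w(c,*f(83,250),.062);b=px2w(c,*f(84,258),.02);print(a,b)
plan([*(a+b)[:2]/2,.165],-9.4)
```

```text
[0.59091833 0.05207328 0.062     ] [0.59049868 0.05228432 0.02      ]
t 37.6 pos [ 0.5394 -0.2713  0.1711] yaw 170.6 q6 2.1 F [0.8 1.  0.2] w 45.2
shift [-13.1, 0.08, 0.25] rows 7
 opt q6->166 turn wz=-35.99 (rows 21) wxy [-0.01  0.01]
 opt q6->-14 turn wz=0.01 (rows 1) wxy [-0.01  0.01]
```

play_rows(deltas=[[-1.7, 0, 0, 0, 0, 0, 50], [-3.5, 0, 0, 0, 0, 0, 50], [-5.3, 0, 0, 0, 0, 0, 50], [-7.1, 0.05, 0, 0, 0, 0, 50], [-8.9, 0.05, 0, 0, 0, 0, 50], [-10.7, 0.08, 0, 0, 0, 0, 50], [-12.3, 0.08, 0.2, 0, 0, 0, 50], [-13.1, 0.08, 0.2, 0, 0, 0, 50], [-13.1, 0.08, 0.2, 0, 0, 0, 50], [-13.1, 0.08, 0.2, 0, 0, 0, 50]])

```text
time_s: 38.6
tcp_pos: [0.5906, 0.0518, 0.1655]
ee_rot: [[-0.162, -0.987, -0.001], [-0.987, 0.162, -0.001], [0.001, 0.0, -1.0]]
wrist_force: [0.4, -0.4, -0.3]
gripper_width: 0.578
```

Run:
```python
from h import *
c=cap("wrist");save(c,"w25.png")
print(w2px(c,[.5907,.0522,.062]).round(0))
plan([.5907,.0522,.0405],-9.4)
```

```text
[323. 238.]
t 38.65 pos [0.5907 0.0512 0.1659] yaw 170.6 q6 -30.0 F [0.5 0.  0.4] w 50.0
shift [-0.05, 0.01, 5.01] rows 3
 opt q6->166 turn wz=-36.00 (rows 21) wxy [-0.   -0.01]
 opt q6->-14 turn wz=0.00 (rows 1) wxy [-0.   -0.01]
```

View pics/w25.png

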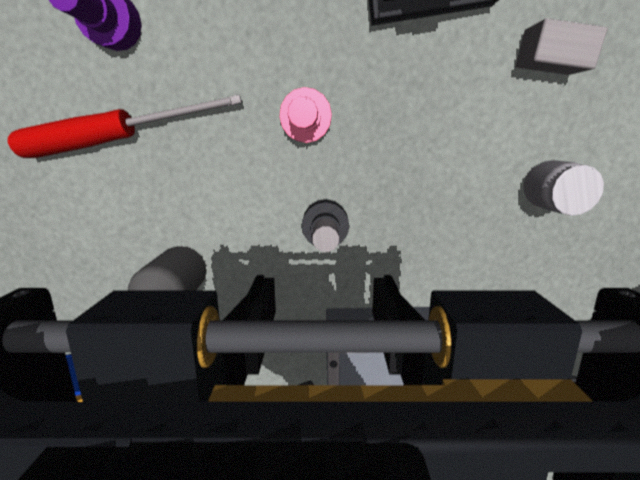

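play_rows(deltas=[[-0.05, 0.04, 1.5, 0, 0, 0, 50], [-0.05, 0.04, 3.3, 0, 0, 0, 50], [-0.05, 0.04, 4.5, 0, 0, 0, 50], [-0.05, 0.04, 4.95, 0, 0, 0, 50], [-0.05, 0.04, 5, 0, 0, 0, 50], [-0.05, 0.04, 5, 0, 0, 0, 14], [-0.05, 0.04, 5, 0, 0, 0, 14], [-0.05, 0.04, 5, 0, 0, 0, 14], [-0.05, 0.04, 5, 0, 0, 0, 14], [-0.05, 0.04, 5, 0, 0, 0, 14], [-0.05, 0.04, 5, 0, 0, 0, 14]])

```text
time_s: 39.75
tcp_pos: [0.5907, 0.0534, 0.0428]
ee_rot: [[-0.162, -0.987, 0.002], [-0.987, 0.162, -0.0], [-0.0, -0.002, -1.0]]
wrist_force: [-2.5, 1.0, 5.0]
gripper_width: 0.247
```

Run:
```python
from h import *
plan([*box(-.037,.027),.165],-9.4)
```

```text
t 39.75 pos [0.5907 0.0534 0.0428] yaw 170.7 q6 -30.2 F [-2.5  1.   5. ] w 21.5
shift [13.11, 2.66, -4.9] rows 8
 opt q6->-161 turn wz=36.00 (rows 21) wxy [-0.03  0.  ]
 opt q6->19 turn wz=0.00 (rows 1) wxy [-0.03  0.  ]
```

play_rows(deltas=[[0, 0, -0.6, 0, 0, 0, 14], [0, 0, -2.4, 0, 0, 0, 14], [0, 0, -4.3, 0, 0, 0, 14], [1, 0, -6, 0, 0, 0, 14], [2.8, 0.2, -6, 0, 0, 0, 14], [4.6, 0.4, -6, 0, 0, 0, 14], [6.4, 0.6, -6, 0, 0, 0, 14], [8.2, 0.9, -6, 0, 0, 0, 14], [10, 1.5, -6, 0, 0, 0, 14], [11.7, 2.1, -6, 0, 0, 0, 14], [13.11, 2.66, -6, 0, 0, 0, 14], [13.11, 2.66, -6, 0, 0, 0, 14]])

```text
time_s: 40.95
tcp_pos: [0.4687, -0.2621, 0.1908]
ee_rot: [[-0.168, -0.986, -0.0], [-0.986, 0.168, 0.001], [-0.001, 0.0, -1.0]]
wrist_force: [0.4, 0.7, -3.4]
gripper_width: 0.24
```

play_rows(deltas=[[0, 0, 0, 0, 0, 0, 14], [0, 0, 0.8, 0, 0, 0, 14]])

```text
time_s: 41.15
tcp_pos: [0.4741, -0.2597, 0.1739]
ee_rot: [[-0.161, -0.987, 0.009], [-0.987, 0.161, -0.002], [0.001, -0.009, -1.0]]
wrist_force: [1.1, -0.2, -1.7]
gripper_width: 0.247
```

Run:
```python
from h import *
plan([*box(-.037,.027),.0498],-9.4)
c=cap("wrist");save(c,"w26.png",(180,480,120,340),2.6)
```

```text
t 41.15 pos [ 0.4741 -0.2597  0.1739] yaw 170.7 q6 2.2 F [ 1.1 -0.2 -1.7] w 21.5
shift [-0.0, 0.15, 4.96] rows 3
 opt q6->-161 turn wz=36.02 (rows 21) wxy [-0.11 -0.01]
 opt q6->19 turn wz=0.02 (rows 1) wxy [-0.11 -0.01]
```

View pics/w26.png

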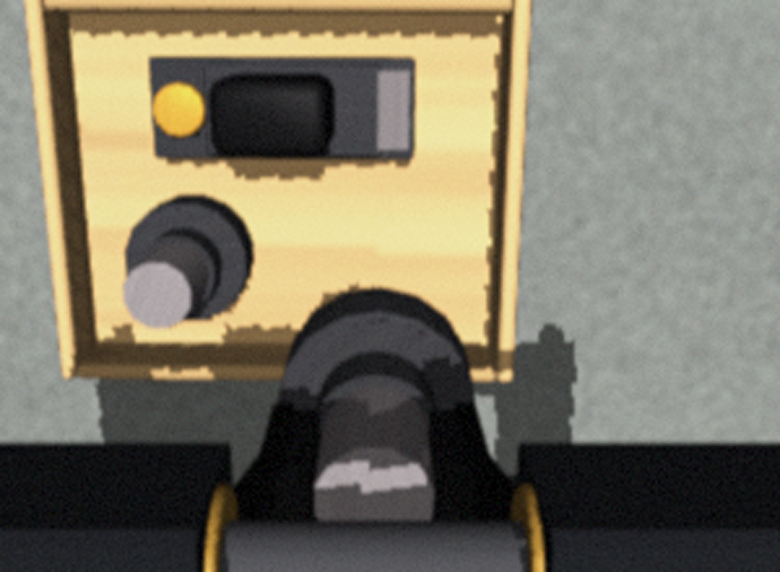

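play_rows(deltas=[[0, 0.1, 1.5, -0.08, 0, 0, 14], [0, 0.1, 3.3, -0.08, 0, 0, 14], [0, 0.1, 4.4, -0.08, 0, 0, 14], [0, 0.1, 4.8, -0.08, 0, 0, 14], [0, 0.1, 4.93, -0.08, 0, 0, 14], [0, 0.1, 4.93, -0.08, 0, 0, 14]])

```text
time_s: 41.8
tcp_pos: [0.4702, -0.2585, 0.0494]
ee_rot: [[-0.161, -0.987, -0.004], [-0.987, 0.161, 0.001], [0.0, 0.004, -1.0]]
wrist_force: [0.1, -1.3, -2.6]
gripper_width: 0.241
```

play_rows(deltas=[[0, 0, 0.04, 0, 0, 0, 14], [0, 0, 0.04, 0, 0, 0, 45], [0, 0, 0.04, 0, 0, 0, 45], [0, 0, 0.04, 0, 0, 0, 45], [0, 0, -1, 0, 0, 0, 45], [0, 0, -3, 0, 0, 0, 45], [0, 0, -5, 0, 0, 0, 45], [0, 0, -6, 0, 0, 0, 45]])

```text
time_s: 42.6
tcp_pos: [0.4723, -0.26, 0.2039]
ee_rot: [[-0.162, -0.987, 0.004], [-0.987, 0.162, -0.002], [0.002, -0.004, -1.0]]
wrist_force: [0.1, -0.7, 0.5]
gripper_width: 0.519
```

Run:
```python
from h import *
c=cap("wrist");save(c,"w27.png",(180,480,120,340),2.6)
c=cap("scene");save(c,"s27.png",(190,530,90,440),1.7)
plan([*clampknob(2,1.8),.18],-170)
plan([*clampknob(1,1.85),.18],-24)
```

```text
t 42.7 pos [ 0.473  -0.2601  0.2039] yaw 170.7 q6 2.2 F [0.5 0.5 0.4] w 44.8
shift [-18.3, -2.93, 0.95] rows 10
 opt q6->-6 turn wz=-3.87 (rows 3) wxy [-0.08 -0.02]
 opt q6->174 turn wz=-39.87 (rows 24) wxy [-0.08 -0.02]
t 42.7 pos [ 0.473  -0.2601  0.2039] yaw 170.7 q6 2.2 F [0.5 0.5 0.4] w 44.8
shift [-18.11, 5.88, 0.89] rows 10
 opt q6->128 turn wz=-33.07 (rows 20) wxy [-0.08 -0.02]
 opt q6->-52 turn wz=2.93 (rows 2) wxy [-0.08 -0.02]
```

View pics/w27.png

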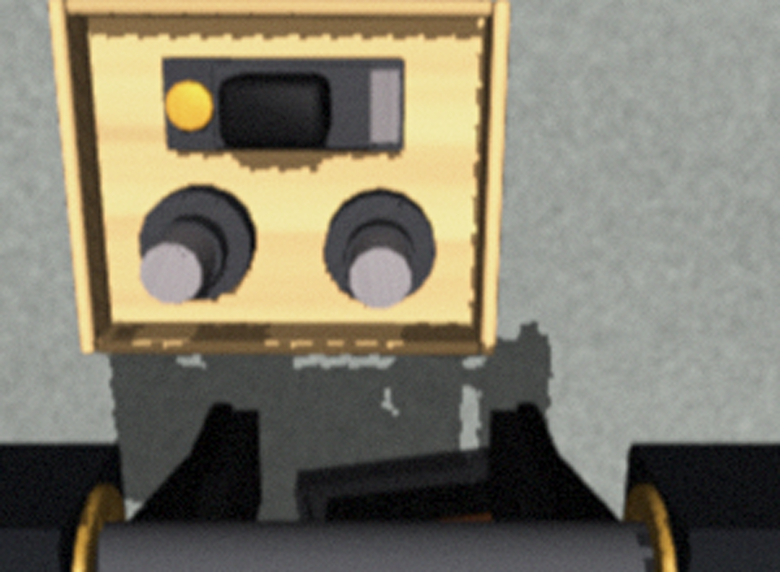

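View pics/s27.png

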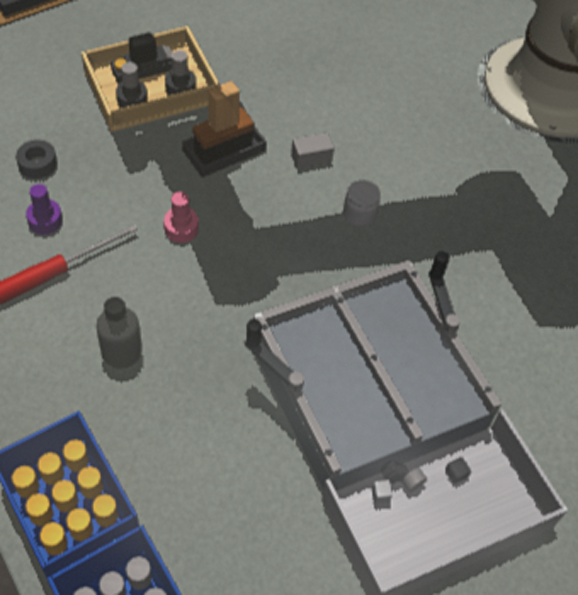

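play_rows(deltas=[[-1.7, 0.5, 0, 0, 0, 0, 45], [-3.5, 1, 0, 0, 0, 0.5, 45], [-5.3, 1.6, 0, 0, 0, 1, 45], [-7.1, 2.2, 0, 0, 0, 1.5, 45], [-8.9, 2.8, 0, -0.05, 0, 2, 45], [-10.7, 3.4, 0, -0.05, 0, 2.5, 45], [-12.5, 4, 0, -0.05, 0, 2.9, 45], [-14.3, 4.6, 0, -0.05, 0, 2.9, 45], [-16.1, 5.2, 0.3, -0.05, 0, 2.9, 45], [-17.5, 5.7, 0.6, -0.05, 0, 2.9, 45], [-18.11, 5.88, 0.8, -0.05, 0, 2.9, 45], [-18.11, 5.88, 0.8, -0.05, 0, 2.9, 45]])

```text
time_s: 43.9
tcp_pos: [0.3978, 0.2125, 0.178]
ee_rot: [[-0.402, -0.916, -0.01], [-0.916, 0.402, 0.0], [0.004, 0.01, -1.0]]
wrist_force: [0.7, -0.1, 0.3]
gripper_width: 0.515
```

Run:
```python
from h import *
c=cap("wrist");save(c,"w28.png")
for th in(1.75,1.85,1.95):print(w2px(c,[*clampknob(1,th),.116]))
plan([*clampknob(1,1.85),.0865],-24)
```

```text
[307.03598624 254.8175848 ]
[316.4147001  254.38021238]
[325.79036935 254.83040811]
t 43.95 pos [0.3981 0.2114 0.1784] yaw 156.2 q6 -71.9 F [-0.5  0.8  0.3] w 44.8
shift [-0.03, -0.17, 3.68] rows 2
 opt q6->128 turn wz=-35.89 (rows 21) wxy [ 0.11 -0.04]
 opt q6->-52 turn wz=0.11 (rows 1) wxy [ 0.11 -0.04]
```

View pics/w28.png

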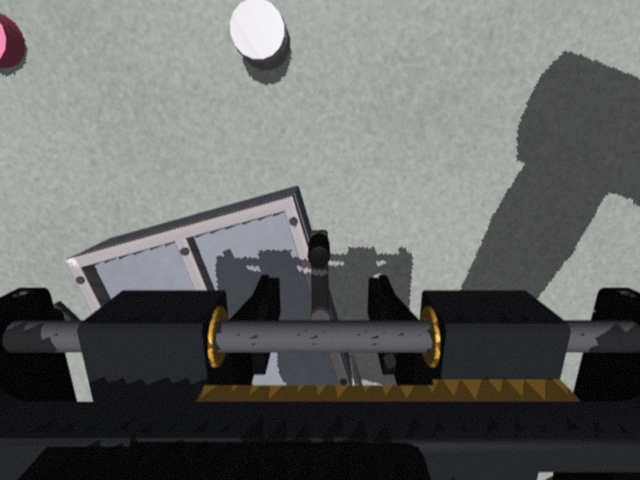

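play_rows(deltas=[[-0.03, -0.12, 1.8, 0.1, 0, 0, 45], [-0.03, -0.12, 3.4, 0.1, 0, 0, 45], [-0.03, -0.12, 3.66, 0.1, 0, 0, 45], [-0.03, -0.12, 3.66, 0.1, 0, 0, 10], [-0.03, -0.12, 3.66, 0.1, 0, 0, 10], [-0.03, -0.12, 3.66, 0.1, 0, 0, 10], [-0.03, -0.12, 3.66, 0.1, 0, 0, 10], [-0.03, -0.12, 3.66, 0.1, 0, 0, 10], [-0.03, -0.12, 3.66, 0.1, 0, 0, 10], [-0.03, -0.12, 3.66, 0.1, 0, 0, 10]])

```text
time_s: 44.95
tcp_pos: [0.4014, 0.2116, 0.0888]
ee_rot: [[-0.403, -0.915, 0.001], [-0.915, 0.403, -0.0], [-0.0, -0.001, -1.0]]
wrist_force: [-0.5, -0.0, 7.4]
gripper_width: 0.172
```

Run:
```python
from h import *
plan([*clampknob(1,1.85),.0865],-24)
p=r.sense()["tcp_pos"][:2];d=p-bed(-.094,-.01);th=BY-np.arctan2(d[1],d[0]);print(np.linalg.norm(d),th)
arc(1,th,.08,13)
```

```text
t 44.95 pos [0.4014 0.2116 0.0888] yaw 156.2 q6 -72.3 F [-0.5 -0.   7.4] w 15.0
shift [0.04, -0.01, 0.09] rows 1
 opt q6->128 turn wz=-35.97 (rows 21) wxy [-0.01  0.  ]
 opt q6->-52 turn wz=0.03 (rows 1) wxy [-0.01  0.  ]
0.0629165713921144 1.8556933711477261
[-0.02, -0.35, 0, 0, 0, -1.6, 10],[-0.09, -0.69, 0, 0, 0, -3.1, 10],[-0.2, -1.02, 0, 0, 0, -4.7, 10],[-0.36, -1.33, 0, 0, 0, -6.3, 10],[-0.56, -1.62, 0, 0, 0, -7.8, 10],[-0.8, -1.88, 0, 0, 0, -9.4, 10],[-1.07, -2.1, 0, 0, 0, -11.0, 10],[-1.37, -2.28, 0, 0, 0, -12.5, 10],[-1.68, -2.42, 0, 0, 0, -14.1, 10],[-2.02, -2.52, 0, 0, 0, -15.7, 10],[-2.37, -2.57, 0, 0, 0, -17.2, 10],[-2.72, -2.57, 0, 0, 0, -18.8, 10],[-3.06, -2.53, 0, 0, 0, -20.3, 10],
```

play_rows(deltas=[[-0.02, -0.35, 0, 0, 0, -1.6, 10], [-0.09, -0.69, 0, 0, 0, -3.1, 10], [-0.2, -1.02, 0, 0, 0, -4.7, 10], [-0.36, -1.33, 0, 0, 0, -6.3, 10], [-0.56, -1.62, 0, 0, 0, -7.8, 10], [-0.8, -1.88, 0, 0, 0, -9.4, 10], [-1.07, -2.1, 0, 0, 0, -11, 10], [-1.37, -2.28, 0, 0, 0, -12.5, 10], [-1.68, -2.42, 0, 0, 0, -14.1, 10], [-2.02, -2.52, 0, 0, 0, -15.7, 10], [-2.37, -2.57, 0, 0, 0, -17.2, 10], [-2.72, -2.57, 0, 0, 0, -18.8, 10]])

```text
time_s: 46.15
tcp_pos: [0.4873, 0.2496, 0.0888]
ee_rot: [[0.942, -0.335, 0.001], [-0.335, -0.942, 0.002], [-0.0, -0.002, -1.0]]
wrist_force: [-6.7, 4.6, 7.5]
gripper_width: 0.168
```

Run:
```python
from h import *
p=r.sense()["tcp_pos"][:2];d=p-bed(-.094,-.01);th=BY-np.arctan2(d[1],d[0]);print(np.linalg.norm(d),th)
arc(1,th,.06,2)
plan([*clampknob(1,.06),.0865],-24)
```

```text
0.06311849144181879 0.17399612870844441
[-0.01, -0.15, 0, 0, 0, -0.7, 10],[-0.03, -0.29, 0, 0, 0, -1.3, 10],t 46.15 pos [0.4873 0.2496 0.0888] yaw -109.5 q6 26.4 F [-6.7  4.6  7.5] w 14.6
shift [0.01, -0.29, 0.09] rows 1
 opt q6->128 turn wz=-17.10 (rows 10) wxy [-0.02  0.  ]
 opt q6->-52 turn wz=18.90 (rows 12) wxy [-0.02  0.  ]
```

play_rows(deltas=[[-0.01, -0.15, 0, 0, 0, -0.7, 10], [-0.03, -0.27, 0, 0, 0, -1.2, 10], [-0.03, -0.27, 0, 0, 0, -1.2, 10], [-0.03, -0.27, 0, 0, 0, -1.2, 45], [-0.03, -0.27, 0, 0, 0, -1.2, 45], [-0.03, -0.27, 0, 0, 0, -1.2, 45], [-0.03, -0.27, -1.5, 0, 0, -1.2, 45], [-0.03, -0.27, -3.5, 0, 0, -1.2, 45], [-0.03, -0.27, -3.8, 0, 0, -1.2, 45]])

```text
time_s: 47.05
tcp_pos: [0.4918, 0.2558, 0.1887]
ee_rot: [[0.971, -0.238, 0.009], [-0.238, -0.971, 0.005], [0.008, -0.007, -1.0]]
wrist_force: [0.8, 0.5, 0.1]
gripper_width: 0.507
```

Run:
```python
from h import *
c=cap("wrist");save(c,"w29.png")
plan([*clampknob(2,1.83),.18],-170)
```

```text
t 47.1 pos [0.4909 0.2554 0.1873] yaw -103.8 q6 31.8 F [ 0.1 -0.5  0.2] w 44.4
shift [5.78, 1.7, 0.31] rows 4
 opt q6->-6 turn wz=13.22 (rows 8) wxy [-0.06 -0.06]
 opt q6->174 turn wz=-22.78 (rows 14) wxy [-0.06 -0.06]
```

View pics/w29.png

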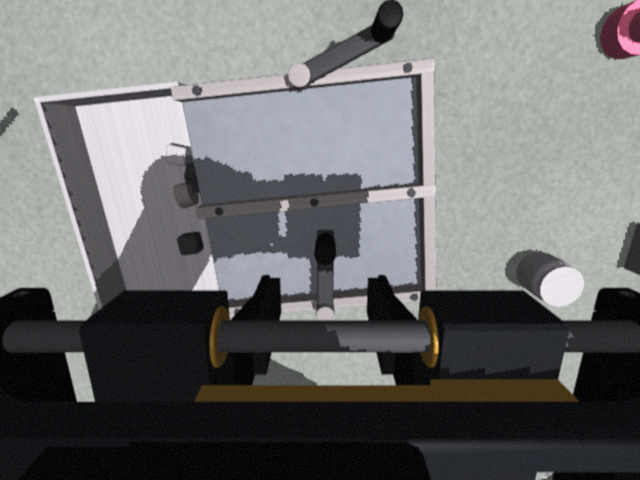

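play_rows(deltas=[[1.5, 0.4, 0, 0, 0, 1.7, 45], [3, 0.9, 0, 0, 0, 3.4, 45], [4.5, 1.3, 0, -0.06, 0, 5.1, 45], [5.78, 1.7, 0.2, -0.06, 0, 6.8, 45], [5.78, 1.7, 0.2, -0.06, 0, 8.5, 45], [5.78, 1.7, 0.2, -0.06, 0, 10.2, 45], [5.78, 1.7, 0.2, -0.06, 0, 11.9, 45], [5.78, 1.7, 0.2, -0.06, 0, 13.2, 45], [5.78, 1.7, 0.2, -0.06, 0, 13.2, 45], [5.78, 1.7, 0.2, -0.06, 0, 13.2, 45]])

```text
time_s: 48.1
tcp_pos: [0.6184, 0.1779, 0.1764]
ee_rot: [[0.178, -0.984, -0.006], [-0.984, -0.178, -0.006], [0.004, 0.007, -1.0]]
wrist_force: [0.7, -0.1, -0.0]
gripper_width: 0.516
```

Run:
```python
from h import *
c=cap("wrist");save(c,"w30.png")
for th in(1.75,1.85,1.95):print(w2px(c,[*clampknob(2,th),.116]))
plan([*clampknob(2,1.83),.0865],-170)
```

```text
[325.48144443 257.86977015]
[316.08331021 257.10451649]
[306.64649343 257.22851942]
t 48.15 pos [0.6185 0.178  0.1768] yaw -169.7 q6 -20.3 F [-0.4 -0.8 -0. ] w 45.0
shift [-0.06, -0.14, 3.61] rows 2
 opt q6->-6 turn wz=0.04 (rows 1) wxy [ 0.07 -0.05]
 opt q6->174 turn wz=-35.96 (rows 21) wxy [ 0.07 -0.05]
```

View pics/w30.png

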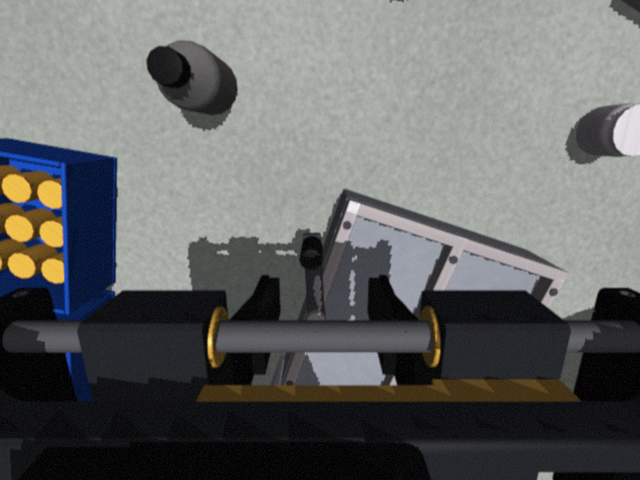

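play_rows(deltas=[[-0.02, -0.28, 1.8, 0.07, 0, 0, 45], [-0.02, -0.28, 3.4, 0.07, 0, 0, 45], [-0.02, -0.28, 3.6, 0.07, 0, 0, 45], [-0.02, -0.28, 3.6, 0.07, 0, 0, 10], [-0.02, -0.28, 3.6, 0.07, 0, 0, 10], [-0.02, -0.28, 3.6, 0.07, 0, 0, 10], [-0.02, -0.28, 3.6, 0.07, 0, 0, 10], [-0.02, -0.28, 3.6, 0.07, 0, 0, 10], [-0.02, -0.28, 3.6, 0.07, 0, 0, 10], [-0.02, -0.28, 3.6, 0.07, 0, 0, 10]])

```text
time_s: 49.15
tcp_pos: [0.6261, 0.18, 0.0892]
ee_rot: [[0.177, -0.984, 0.004], [-0.984, -0.177, -0.003], [0.004, -0.004, -1.0]]
wrist_force: [-1.4, 0.3, 5.0]
gripper_width: 0.176
```

Run:
```python
from h import *
plan([*clampknob(2,1.87),.0865],-170)
p=r.sense()["tcp_pos"][:2];d=p-bed(.094,-.01)
th=(np.arctan2(d[1],d[0])-(np.pi+BY)+np.pi)%(2*np.pi)-np.pi;print(np.linalg.norm(d),th)
arc(2,th,.2,12)
```

```text
t 49.15 pos [0.6261 0.18   0.0892] yaw -169.8 q6 -20.4 F [-1.4  0.3  5. ] w 15.4
shift [-0.02, 0.09, 0.11] rows 1
 opt q6->-6 turn wz=-0.00 (rows 1) wxy [-0.04 -0.04]
 opt q6->174 turn wz=-36.00 (rows 21) wxy [-0.04 -0.04]
0.06448284937379603 1.9065808379920917
[-0.02, 0.36, 0, 0, 0, 1.6, 10],[-0.09, 0.72, 0, 0, 0, 3.3, 10],[-0.21, 1.06, 0, 0, 0, 4.9, 10],[-0.38, 1.39, 0, 0, 0, 6.5, 10],[-0.59, 1.68, 0, 0, 0, 8.1, 10],[-0.84, 1.95, 0, 0, 0, 9.8, 10],[-1.12, 2.17, 0, 0, 0, 11.4, 10],[-1.44, 2.35, 0, 0, 0, 13.0, 10],[-1.78, 2.49, 0, 0, 0, 14.7, 10],[-2.13, 2.57, 0, 0, 0, 16.3, 10],[-2.49, 2.61, 0, 0, 0, 17.9, 10],[-2.86, 2.59, 0, 0, 0, 19.6, 10],
```

play_rows(deltas=[[-0.02, 0.36, 0, 0, 0, 1.6, 10], [-0.09, 0.72, 0, 0, 0, 3.3, 10], [-0.21, 1.06, 0, 0, 0, 4.9, 10], [-0.38, 1.39, 0, 0, 0, 6.5, 10], [-0.59, 1.68, 0, 0, 0, 8.1, 10], [-0.84, 1.95, 0, 0, 0, 9.8, 10], [-1.12, 2.17, 0, 0, 0, 11.4, 10], [-1.44, 2.35, 0, 0, 0, 13, 10], [-1.78, 2.49, 0, 0, 0, 14.7, 10], [-2.13, 2.57, 0, 0, 0, 16.3, 10], [-2.49, 2.61, 0, 0, 0, 17.9, 10], [-2.86, 2.59, 0, 0, 0, 19.6, 10]])

```text
time_s: 50.35
tcp_pos: [0.5462, 0.2384, 0.0891]
ee_rot: [[-0.999, -0.033, -0.002], [-0.033, 0.999, -0.005], [0.003, -0.005, -1.0]]
wrist_force: [-11.7, 3.2, 14.0]
gripper_width: 0.176
```

Run:
```python
from h import *
p=r.sense()["tcp_pos"][:2];d=p-bed(.094,-.01)
th=(np.arctan2(d[1],d[0])-(np.pi+BY)+np.pi)%(2*np.pi)-np.pi;print(np.linalg.norm(d),th)
arc(2,th,.07,2)
```

```text
0.0673725954434787 0.20910562015464507
[0.0, 0.18, 0, 0, 0, 0.8, 10],[-0.01, 0.36, 0, 0, 0, 1.6, 10],
```

play_rows(deltas=[[-0.1, 0.18, 0, 0, 0, 0.8, 10], [-0.12, 0.36, 0, 0, 0, 1.6, 10], [-0.12, 0.36, 0, 0, 0, 1.6, 10], [-0.12, 0.36, 0, 0, 0, 1.6, 45], [-0.12, 0.36, 0, 0, 0, 1.6, 45], [-0.12, 0.36, 0, 0, 0, 1.6, 45], [-0.12, 0.36, -1.5, 0, 0, 1.6, 45], [-0.12, 0.36, -3.5, 0, 0, 1.6, 45], [-0.12, 0.36, -5, 0, 0, 1.6, 45]])

```text
time_s: 51.25
tcp_pos: [0.5523, 0.248, 0.2145]
ee_rot: [[-0.995, 0.102, 0.004], [0.102, 0.995, -0.003], [-0.004, -0.003, -1.0]]
wrist_force: [1.0, -0.1, 0.2]
gripper_width: 0.506
```

Run:
```python
from h import *
plan([.35,.0,.3])
c=cap("wrist");save(c,"w31.png")
```

```text
t 51.25 pos [0.5523 0.248  0.2145] yaw 84.1 q6 -135.6 F [ 1.  -0.1  0.2] w 44.1
shift [7.03, -10.7, -3.42] rows 7
tiltcorr [-0.03  0.04 -0.  ]
```

View pics/w31.png

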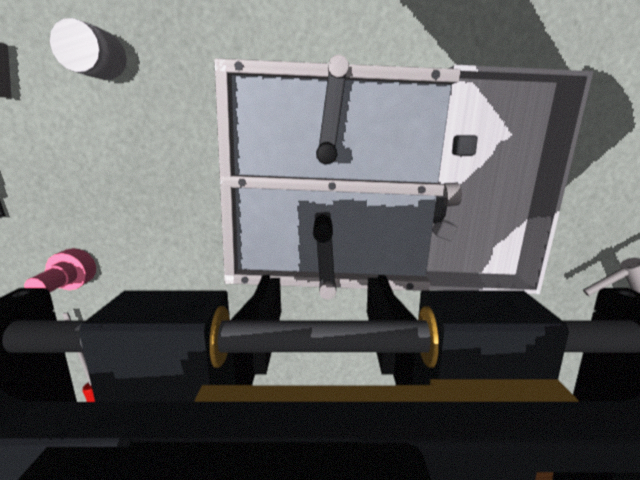

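play_rows(deltas=[[1, -1.5, -2, 0, 0, 0, 45], [2, -3, -3.4, 0, 0, 0, 45], [3, -4.7, -3.4, 0, 0, 0, 45], [4, -6.4, -3.4, 0, 0, 0, 45], [5, -8.2, -3.4, 0, 0, 0, 45], [5.5, -10, -3.4, 0, 0, 0, 45], [5.5, -11.8, -3.4, 0, 0, 0, 45], [5.5, -13.6, -3.4, 0, 0, 0, 45], [5.5, -15.4, -3.4, 0, 0, 0, 45], [5.5, -17.2, -3.4, 0, 0, 0, 45], [5.5, -19, -3.4, 0, 0, 0, 45], [6.5, -20.8, -3.4, 0, 0, 0, 45]])

```text
time_s: 52.5
tcp_pos: [0.3382, -0.2536, 0.2979]
ee_rot: [[-0.995, 0.102, 0.001], [0.102, 0.995, -0.004], [-0.002, -0.004, -1.0]]
wrist_force: [0.3, -0.4, -0.3]
gripper_width: 0.52
```

Run:
```python
from h import *
print(r.sense()["joints"].round(0))
plan([.2,-.55,.28])
```

```text
[-15.  -1. -18.   0. -73. -81.]
t 52.5 pos [ 0.3382 -0.2536  0.2979] yaw 84.1 q6 -81.4 F [ 0.3 -0.4 -0.3] w 45.2
shift [4.29, -12.36, 0.75] rows 7
tiltcorr [-0.04  0.02  0.  ]
```

play_rows(deltas=[[0.6, -1.8, 0, 0, 0, 0, 45], [1.2, -3.6, 0, 0, 0, 0, 45], [1.8, -5.4, 0, 0, 0, 0, 45], [2.5, -7.2, 0, 0, 0, 0, 45], [3.1, -9, 0, 0, 0, 0, 45], [3.7, -10.8, 0, 0, 0, 0, 45], [4.29, -12.3, 0, 0, 0, 0, 45], [4.29, -12.3, 0, 0, 0, 0, 45], [4.29, -12.3, 0, 0, 0, 0, 45]])

```text
time_s: 53.4
tcp_pos: [0.1986, -0.5468, 0.2979]
ee_rot: [[-0.995, 0.104, 0.001], [0.104, 0.995, -0.001], [-0.001, -0.001, -1.0]]
wrist_force: [0.1, -0.4, 0.5]
gripper_width: 0.519
```

Run:
```python
from h import *
c=cap("top");save(c,"t32.png");save(c,"t32b.png",(110,280,210,335),4.5);save(c,"t32c.png",(285,505,160,350),3.1)
c=cap("scene");save(c,"s32.png")
```

```text
(no output)
```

View pics/t32b.png

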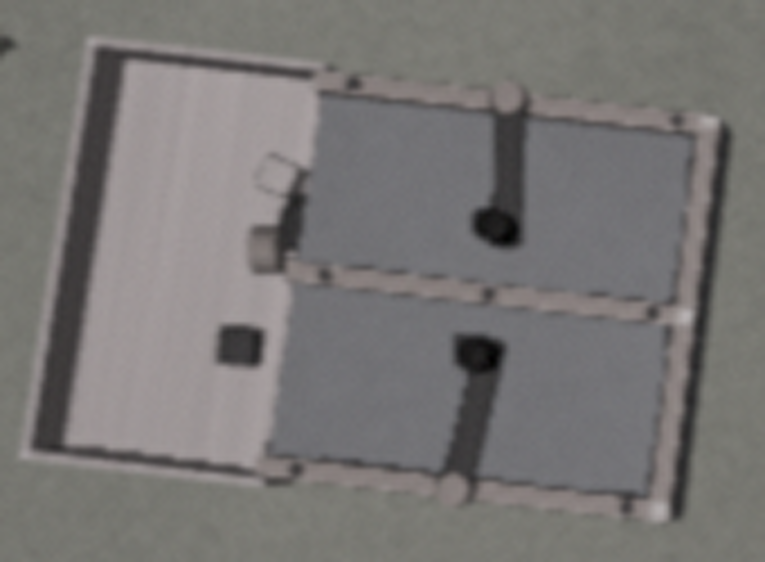

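View pics/t32c.png

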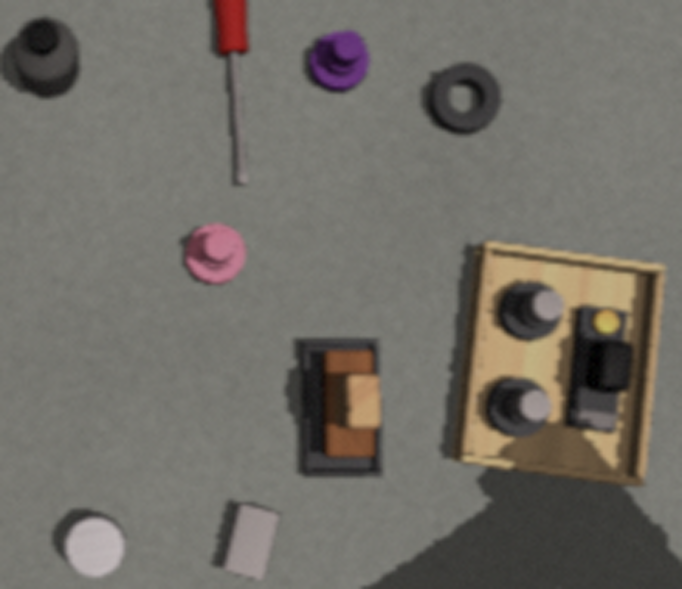

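View pics/s32.png

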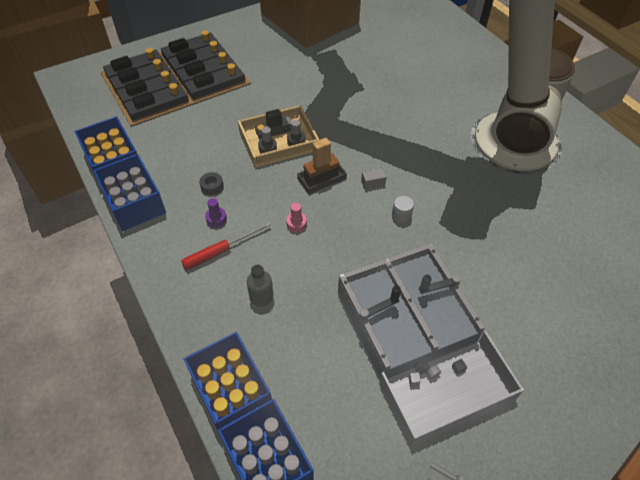

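Run:
```python
from h import *
c=cap("top")
f=lambda u,v:(110+(u+.5)/4.5-.5,210+(v+.5)/4.5-.5)
def bx(p,z):
    X=px2w(c,*f(*p),z)[:2]-BO;return np.array([X@[np.cos(BY),np.sin(BY)],X@[-np.sin(BY),np.cos(BY)]])
k1=bx((479,354),.116)-[-.094,-.01];k2=bx((496,226),.116)-[.094,-.01]
print(np.arctan2(-k1[1],k1[0]),np.arctan2(-k2[1],-k2[0]),k1,k2)
for p in[(278,174),(292,208),(268,250),(240,346)]:print(bx(p,.02))
print(r.sense()["wrist_force"])
```

```text
0.1481861458793902 0.1440381443043727 [ 0.0639161  -0.00954142] [-0.0646791  -0.00938122]
[0.04995613 0.11502047]
[0.03357132 0.10544248]
[0.01111769 0.11441102]
[-0.03834639  0.1213326 ]
[-0.71820212  0.27883842  0.44512323]
```

All the checks pass, so I'm handing the job in.

Run:
```python
from station import r
print(r.finish_job())
```

```text
the job is handed in; nothing more can be done
None
```

I finished every step of the task and handed the job in at about 53 s of the allowed 210 s. No verdict was reported, so the results below come from my own last camera checks.

- **Clamps:** I swung both out to about 1.85–1.9 rad at the start. They are now back across their channels at about 0.15 rad each (limit 0.35).
- **Scrap:** Four pieces were on the bed, and I swept both channels with the brush. All four lie in the tray at bed y of about 0.105 to 0.121 m, and both channels are empty. One stepped stub leans between the slug and the bed wall.
- **Brush:** It is standing upright in its stand.
- **Box:** One plane and two jacks were present, and all three stand upright and flat in the box. The left jack was knocked about 4 cm aside while the arm was away. I measured its new position before gripping it.
- **Other things on the bench:** The pink and purple look-alikes and the bystanders look unmoved.

- **What went wrong:** On the first descent into a channel the brush came down on a rail with about 31 N and slid roughly 5 mm in the grip. I measured the shift in the wrist picture and corrected for it in the sweeps and when putting the brush back.

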